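# Clamp a gauge block with a sunken knob

## Robot

A 6-joint arm with a two-finger parallel gripper is mounted at the origin on a cart in front of the work surface, level with it; the furniture and walls round the work are solid. World frame = base frame: x ahead of the robot, y to its left, z up, the work surface at z = 0. Lengths are in m, angles in rad, forces in N, time in s.
With the tool pointing down it reaches from about 0.225 to 0.875 m from the base axis. Payload 3.4 kg.
Tool frame: the origin (TCP) lies between the finger pads; the fingertips stand 17 mm ahead of it and the grasp point (between the pads) lies 2 mm behind it; y points along the fingers, z is the direction in which the jaws open and shut, and the axes are right-handed (so a half turn about y gives the same grasp; the last joint's range is limited). The gripper opens to 85 mm and grips with 20 to 120 N. Pads are 22 mm wide; open, the fingers measure 114 mm over their backs; the gripper's body (76 mm by 85 mm) begins 54 mm behind the grasp point. The pads swing forward as they close: fully open they stand 13 mm farther back than shut.
Start: joints at [-1.387, 0.276, 1.505, -0, 1.361, -0.121], TCP at [0.173, -0.549, 0.248] pointing down, gripper open.
Joint ranges: [-2.89, 2.89], [-0.75, 2.08], [0.22, 2.7], [-1.18, 4.32], [0.11, 2.71], [-2.7, 2.7]. Speed limits (rad/s): [2.57, 2.57, 3.14, 3.14, 3.14, 3.14].

## Interface

Orientations are given as a unit quaternion [w, x, y, z].
In Python, from rig import manip, get_image, camera_model, sign_off, spot_in, silhouettes, spot_point gives the robot as it stands.
- The arm moves only by the tool jog_arm, never from a script. Its argument "targets" is a list of rows, each a list of 3 entries, a list of its own where there are three numbers: the finger opening in m, from 0 to 0.0854, then the shift along the world's x, y, z in m, then the turn about the world's z in rad. In form: [[claw, [x, y, z], spin], ...]. A call has 1 to 10 rows; each row shifts and turns the commanded pose from where the row before left it; what a row does not reach is not made up. A row lasts 1/8 s, in which the tool goes at most 62.5 mm and 10.7 degrees, less where a joint would pass 70% of its speed; a pose out of reach is approached as far as the arm can. A call with a gripper value outside its range is refused whole. The fingers move at their own pace and stop on an object; "force" is the grip in N (left out, the last holds). Time passes only in rows, so rows that do not move let the fingers close. It gives the time, the measured TCP pose, the force and the opening at its end, in the units of the state.
- manip.get_state(): the state, without advancing time (a new reading comes with each control period).
- get_image(name): name is "side" or "top"; returns (picture, depth): 384x512x3 uint8, red, green, blue; 384x512 float32, m along the optical axis (not along the pixel's ray), 0 where there is no reading.
- camera_model(name): a dict with "mtx" (3x3 intrinsics, pixels), "world_from_camera" (4x4, takes a point from camera to world coordinates). Camera axes: x right, y up, looking along -z (the intrinsics and any distortion apply to the point x, -y, -z); pixel columns grow to the right and rows downward; lengths in m; the calibration is good to about 2 mm. A picture is of the moment at which its call begins. camera_model takes no time and is no camera call.
- sign_off(): hands the job in, once; it reports no verdict.
Trained networks look in the newest picture that a camera, given by its name, has taken for a name from the list of things; names that differ only in an ending like _2 or _b are one class to them, and where a whole thing is asked for, a point or a joint stands for the part that bears it (a point fixed in the world has none). Each returns a list of dicts, best first, with "score" (0 to 1); they miss things now and then, are a little off and sometimes report something else, mostly with a low value. They report only what shows in the picture. A call takes as long as a camera call.
- spot_in(name, camera): "position" ([column, row] in pixels, amid what is visible of it).
- silhouettes(name, camera): "mask" (384x512 bool, what is visible of it) and "position" ([column, row] in pixels, amid what is visible of it).
- spot_point(name, camera): "position" ([column, row] in pixels: a listed point, or the origin of a listed thing).
The state is a dict: "clock": time; "qpos": joint angles; "qd": joint speeds; "effort": joint torques, N m; "position": TCP position; "ee_rot": TCP orientation; "contact_force": force on the tool from outside, world axes, zero at the start; "moment": the same for the moment, N m; "width": finger opening in m.
Only numpy, scipy, OpenCV 4.12 (cv2) and the standard library are available. Lean on these libraries where they do the work, as an engineer would, in place of code of your own. Each camera call takes 0.05 s, during which the arm holds its last target.

## Task

Stand the tall steel gauge block in the channel of the grey holding fixture, between the brass pad and the steel end stop, and let go of it. Then turn the black knob at the bottom of the fixture's round well clockwise until the pad has pushed the block against the end stop and clamps it snugly with about 10 N, not overtightened; let go. Leave the ring, the low gauge block and the eraser where they lie.

Things in the scene. Friction and masses are not known exactly. Their poses are not given: they have to be found in the camera images.
- holder: Heavy fixed fixture, z up. Grey base plate 96 (x) x 192 (y) x 12 mm, from y = -81 to +111 mm; origin on the table plane at x = 0. On it from y = +4 to +110 mm stands a plastic head 92 mm wide, top 42 mm above the table, with a round well in it. A ram with a brass pad comes out of the head's -y face; a steel end stop faces it across the channel.
- bed (a point): On the floor of the channel (12 mm above the table), on its centre line, 28 mm to -y of the holder's origin; axes as the holder's. A block centred here clears pad and end stop by 3 mm or more. The channel runs along y, 13 mm wide between two guide rails, each 5 mm wide and 5 mm above its floor.
- pad_home (a point): Centre of the pad's face with the knob fully open: 8 mm to -y of the holder's origin, 25.5 mm above the table; axes as the holder's; fixed to the holder. The pad is a brass disc 17 mm across. The end stop (24 mm wide, 24 mm above the channel floor) is set with its face anywhere from 38 to 44 mm to -y of this point and is not reported: the knob angle at which the block is tight is unknown.
- well (a point): Centre of the well's mouth, 42 mm above the table, 62 mm to +y of the holder's origin; axes as the holder's. The well is 72 mm across and 30 mm deep (floor 12 mm above the table).
- knob_grip (a point): Middle of the knob's top face, on its axis, 36 mm above the table, 6 mm below the well's mouth. The knob is a black bar 30 mm long, 12 mm wide, 20 mm tall (underside 4 mm above the well floor), a white line along its top; x is along the bar and turns with it, z up. From the bar's side to the well's wall there are 30 mm: fingers fit only if opened little.
- knob (a joint): Knob angle, rad: 0 = fully open, grows clockwise from above, at most 4.5; starts at 0 to 0.3, stays where left. Drives the pad 6 mm per rad to -y. The pad is sprung: it yields above 3 N, then 3.5 N per mm, so 10 N comes 2 mm (0.33 rad) after the block is tight; over 16 N is too much. Turning takes 0.13 Nm of drag plus 0.006 Nm per N of clamp load; easing it back, 0.13 less that.
- gauge_block: Plain grey steel gauge block, 9 (x) x 30 (y) x 25 (z) mm, 60 g, standing on its 9 x 30 mm face; origin at the centre of its underside. It goes into the channel this way up, its 30 mm length along the channel.
- ring_gauge: Grey steel ring 49 mm across, 15 mm tall, origin at the centre of its underside; a bystander.
- gauge_block_low: Low grey steel gauge block 10 x 30 x 10 mm, origin at the centre of its underside; a bystander.
- eraser: Blue and white eraser 20 x 46 x 12 mm, origin at the centre of its underside; a bystander.

How it is judged:
On the way, in this order (a step that is already met when the one before it is completed fails the run):
1. the gauge block stands in the channel, let go, not yet clamped (x of gauge_block in the frame of bed between -0.004 and 0.004 m and y of gauge_block in the frame of bed between -0.016 and 0.006 m and z of gauge_block in the frame of bed between -0.002 and 0.0025 m and angle between the y axis of gauge_block and the y axis of holder, either way round below 0.15 rad and angle between gauge_block's own z axis and vertical below 0.12 rad and contact force between the fingers and gauge_block below 0.1 N and contact force between gauge_block and holder below 3 N), for 0.2 s.
2. the block is clamped between pad and end stop with more than 6 N (x of gauge_block in the frame of bed between -0.004 and 0.004 m and y of gauge_block in the frame of bed between -0.016 and 0.006 m and z of gauge_block in the frame of bed between -0.002 and 0.0025 m and angle between the y axis of gauge_block and the y axis of holder, either way round below 0.15 rad and angle between gauge_block's own z axis and vertical below 0.12 rad and contact force between gauge_block and holder above 6 N), for 0.2 s.
At the end, for the whole second after the job is handed in: The block stands upright in the channel (within 4 mm of its centre line, on its floor, along it within 0.15 rad), at rest, clamped with 6 to 16 N; the ring, the low block and the eraser lie within 15 mm of where they were (all of step 2 and contact force between gauge_block and holder below 16 N and linear speed of gauge_block below 0.01 m/s and distance of each of ring_gauge, gauge_block_low, eraser from where it was at the start of the episode below 0.015 m); the robot touches nothing.
It fails at once if the block is overtightened: clamped with more than 20 N (contact force between gauge_block and holder above 20 N and contact force between the fingers and gauge_block below 0.1 N).
It fails at once if ring_gauge pushed more than 15 mm (distance of ring_gauge from where it was at the start of the episode above 0.015 m).
It fails at once if gauge_block_low pushed more than 15 mm (distance of gauge_block_low from where it was at the start of the episode above 0.015 m).
It fails at once if eraser pushed more than 15 mm (distance of eraser from where it was at the start of the episode above 0.015 m).
It also fails if it takes over 72 s, if anything falls off the work surface, if the arm or the gripper's body presses on something with over 40 N, if the wrist force passes 120 N, or if a joint passes its speed limit or range.

## Working session

There is one attempt and no reset: what is moved stays moved. The work goes in short steps, Python scripts to look and compute and a tool call to move; the robot and the scene stay as the last step left them, time stands still between calls to the robot, and variables do not carry over. Pictures are saved under pics/ and viewed, and the job is handed in when it is done.

Besides the shell and the picture viewer there is one more tool, called after ">>>" as name(argument=value, ...), one argument or row to a line, values as JSON. jog_arm: Moves the arm, as the interface text tells. Its arguments: {"type":"object","properties":{"targets":{"type":"array","items":{"type":"array"}},"force":{"type":"number"}},"required":["targets"]}

```bash
mkdir -p pics; ls; cat > h.py <<'E'
import numpy as np, cv2
from rig import *
def save(n,im): cv2.imwrite('pics/'+n+'.png',cv2.cvtColor(im,cv2.COLOR_RGB2BGR))
def world(cam,px,d):
    m=camera_model(cam);K=np.array(m['mtx']);T=np.array(m['world_from_camera'])
    px=np.atleast_2d(np.asarray(px,float));d=np.atleast_1d(d)
    r=(np.linalg.inv(K)@np.c_[px,np.ones(len(px))].T).T*d[:,None]
    p=r*[1,-1,-1]
    return p@T[:3,:3].T+T[:3,3]
def onplane(cam,px,z):
    a=world(cam,px,1.);c=np.array(camera_model(cam)['world_from_camera'])[:3,3]
    d=a-c;return c+d*((z-c[2])/d[:,2])[:,None]
E
python3 - <<'E'
from h import *
print(manip.get_state())
for c in('side','top'):
    im,d=get_image(c);save(c+'0',im);np.save('pics/'+c+'0.npy',d);m=camera_model(c);print(c,m)
    for n in['holder','gauge_block','gauge_block_low','ring_gauge','eraser','knob']:
        try:print(n,[(np.round(r['position'],1),round(r['score'],2)) for r in spot_in(n,c)])
        except Exception as e:print(n,e)
    for n in['bed','pad_home','well','knob_grip','gauge_block','holder']:
        try:print('pt',n,[(np.round(r['position'],1),round(r['score'],2)) for r in spot_point(n,c)])
        except Exception as e:print(n,e)
print(manip.get_state()['clock'])
E
```

```text
pics
{'clock': 0.0, 'qpos': array([-1.38699501e+00,  2.76614743e-01,  1.50615311e+00, -1.78220598e-05,
        1.36070262e+00, -1.21036231e-01]), 'qd': array([-1.24112907e-04,  1.66627265e-03, -7.74884619e-05, -1.32253033e-03,
        5.83287241e-04,  5.46005042e-04]), 'effort': array([-1.14263676e-03, -4.16783059e+01, -2.45804644e+01, -3.75878262e-04,
        1.10203150e-02,  5.67238523e-07]), 'position': array([ 0.17245529, -0.54799758,  0.24742047]), 'ee_rot': array([ 0.1073338 , -0.10738778,  0.69957198, -0.6982452 ]), 'contact_force': array([1.32238466, 1.06934052, 0.21747886]), 'moment': array([-0.04369561,  0.02233198,  0.00835907]), 'width': 0.08542098474902532}
side {'mtx': array([[402.28493872,   0.        , 261.80591743],
       [  0.        , 402.28493872, 189.69744721],
       [  0.        ,   0.        ,   1.        ]]), 'world_from_camera': array([[ 0.78963859, -0.48739489,  0.37271588,  0.85784076],
       [ 0.61335486,  0.64320073, -0.45835428, -0.37479275],
       [-0.01633159,  0.59054132,  0.80684214,  0.75356071],
       [ 0.        ,  0.        ,  0.        ,  1
[... 774 characters left out ...]
, -1.51290419e-02,
         7.77553228e-04],
       [-1.67670239e-02,  1.37435821e-01,  9.90368751e-01,
         1.04372998e+00],
       [ 0.00000000e+00,  0.00000000e+00,  0.00000000e+00,
         1.00000000e+00]])}
holder []
gauge_block []
gauge_block_low []
ring_gauge [(array([167.4, 209.2]), 0.47)]
eraser [(array([179.8, 145.3]), 0.45)]
knob [(array([246.4, 191.8]), 0.63)]
pt bed [(array([280.5, 197.5]), 0.8)]
pt pad_home [(array([274.6, 192.7]), 0.9)]
pt well [(array([248.8, 185.5]), 0.78), (array([248.6, 191.6]), 0.17)]
pt knob_grip [(array([248.7, 190.4]), 0.52), (array([275.5, 195.1]), 0.24)]
pt gauge_block [(array([349.5, 197.4]), 0.47)]
pt holder [(array([273.1, 196.5]), 0.77)]
1.3
```

```bash
python3 - <<'E'
import cv2
for n,(x0,y0,x1,y1) in {'side':(130,90,390,310),'top':(130,110,400,280)}.items():
    im=cv2.imread(f'pics/{n}0.png')
    c=cv2.resize(im[y0:y1,x0:x1],None,fx=2.9,fy=2.7 if 0 else 2.9,interpolation=cv2.INTER_CUBIC)
    c=cv2.resize(c,(min(c.shape[1],790),int(c.shape[0]*min(1,790/c.shape[1]))))
    if c.shape[0]>600:c=c[:600]
    cv2.imwrite(f'pics/{n}0z.png',c)
E
```

```text
(no output)
```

View pics/side0z.png

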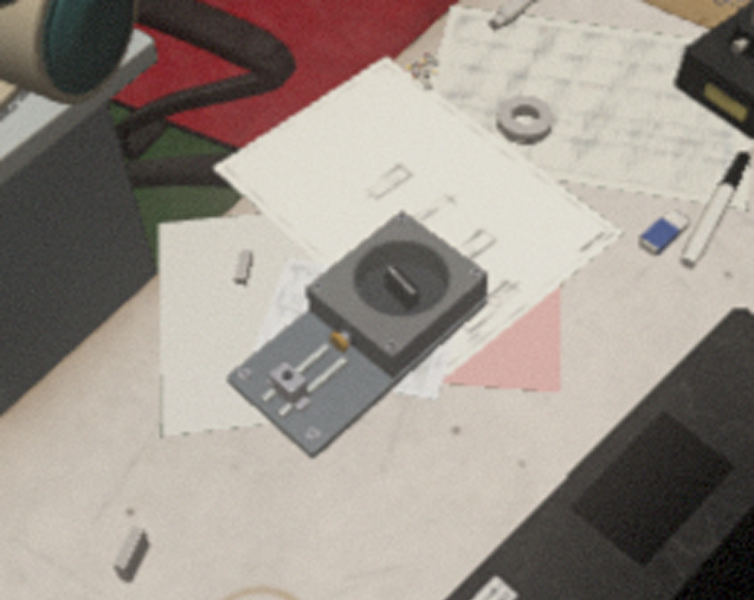

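View pics/top0z.png

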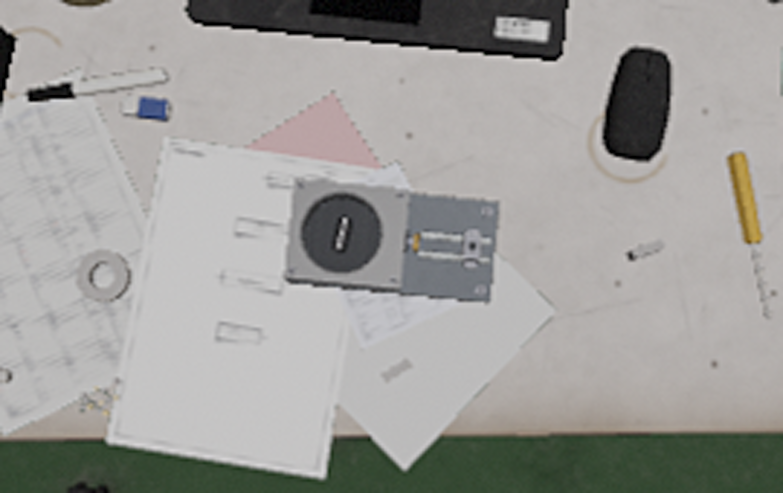

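View pics/side0.png

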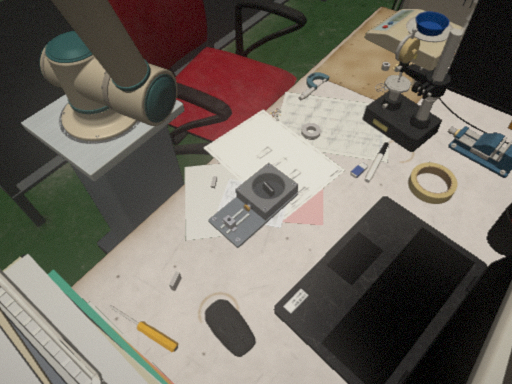

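View pics/top0.png

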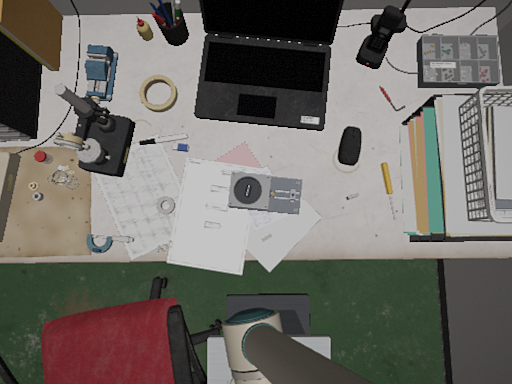

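```bash
python3 - <<'E'
from h import *
for c in('top','side'):
    d=np.load(f'pics/{c}0.npy');H,W=d.shape
    uu,vv=np.meshgrid(np.arange(W),np.arange(H))
    P=world(c,np.c_[uu.ravel(),vv.ravel()],d.ravel()).reshape(H,W,3)
    np.save(f'pics/P{c}.npy',P)
    print(c,'table z', [np.round(P[v,u,2],4) for u,v in ((300,150),(330,220),(350,215),(340,170))] if c=='top' else [np.round(P[v,u,2],4) for u,v in ((150,260),(200,270),(150,290))])
    # local regions
    R={'top':{'tall':(338,188,364,206),'low':(255,228,278,248)},'side':{'tall':(164,268,188,294),'low':(205,174,222,192)}}[c]
    for n,(a,b,e,f) in R.items():
        q=P[b:f,a:e].reshape(-1,3);z=q[:,2]
        zt=np.median(z)
        print(c,n,'bg',zt.round(4),'max',np.sort(z)[-8:].round(4))
        s=q[z>zt+.006];print(len(s),s.mean(0).round(4),s.min(0).round(4),s.max(0).round(4))
    # head top
    z=P[...,2]
    box={'top':(215,160,310,225),'side':(200,155,310,250)}[c]
    a,b,e,f=box
    m=np.zeros((H,W),bool);m[b:f,a:e]=True
    h=m&(z>.036)&(z<.05)
    q=P[h];print('head n',len(q),q.mean(0).round(4),np.median(q[:,2]).round(4))
    print(cv2.minAreaRect((q[:,:2]*1000).astype(np.float32)))
    h=m&(z>.006)&(z<.05)
    q=P[h];print('all',cv2.minAreaRect((q[:,:2]*1000).astype(np.float32)))
E
```

```text
top table z [np.float64(0.0012), np.float64(0.0009), np.float64(0.0007), np.float64(0.0031)]
top tall bg 0.0023 max [0.0299 0.03   0.0306 0.031  0.0312 1.0437 1.0437 1.0437]
50 [ 0.5064 -0.2168  0.0865] [ 0.3932 -0.2471  0.0122] [5.2270e-01 8.0000e-04 1.0437e+00]
top low bg 0.0027 max [0.0138 0.0139 0.0143 0.0148 0.0149 0.0157 0.0163 1.0437]
43 [ 4.061e-01 -4.000e-04  3.650e-02] [ 0.3932 -0.0143  0.01  ] [0.4172 0.0124 1.0437]
head n 938 [0.5288 0.0342 0.0431] 0.0434
((526.4353637695312, 8.640716552734375), (175.37417602539062, 92.73443603515625), 83.43144226074219)
all ((529.26220703125, 7.500244140625), (254.5160369873047, 175.69004821777344), 89.15083312988281)
side table z [np.float64(-0.0007), np.float64(0.0), np.float64(0.0001)]
side tall bg 0.0007 max [0.0295 0.7536 0.7536 0.7536 0.7536 0.7536 0.7536 0.7536]
134 [ 0.5352 -0.2405  0.0586] [ 0.5069 -0.3748  0.0071] [ 0.8578 -0.2171  0.7536]
side low bg 0.0009 max [0.0112 0.0114 0.0117 0.012  0.0121 0.0123 0.0133 0.0134]
49 [ 0.4083 -0.0008  0.01  ] [ 0.3985 -0.0139  0.0073] [0.4189 0.0142 0.0134]
head n 1165 [0.5314 0.0326 0.0413] 0.0416
((527.1484985351562, 9.220939636230469), (176.40301513671875, 95.09739685058594), 83.72174835205078)
all ((487.197509765625, 5.3762359619140625), (192.81820678710938, 176.35720825195312), 83.30545806884766)
```

```bash
cat >> h.py <<'E'
def rect(im,cam,z,x0,x1,y0,y1,s):
    # output: col = (y1-y)*s  (right = -y), row=(x1-x)*s (up=+x); s px per m
    W=int(round((y1-y0)*s));Hh=int(round((x1-x0)*s))
    c,r=np.meshgrid(np.arange(W),np.arange(Hh))
    p=np.c_[(x1-(r.ravel()+.5)/s),(y1-(c.ravel()+.5)/s),np.full(W*Hh,z)]
    m=camera_model(cam);K=np.array(m['mtx']);T=np.linalg.inv(np.array(m['world_from_camera']))
    q=p@T[:3,:3].T+T[:3,3];q=q*[1,-1,-1];u=q@K.T;u=u[:,:2]/u[:,2:]
    mp=u.reshape(Hh,W,2).astype(np.float32)
    return cv2.remap(im,mp[...,0],mp[...,1],cv2.INTER_CUBIC)
def grid(o,x0,x1,y0,y1,s,step=.02):
    o=o.copy()
    for v in np.arange(np.ceil(y0/step)*step,y1,step):
        c=int((y1-v)*s);cv2.line(o,(c,0),(c,5),(255,0,0),1);cv2.putText(o,f'{v*1000:.0f}',(c-8,16),0,.35,(255,0,0),1)
    for v in np.arange(np.ceil(x0/step)*step,x1,step):
        r=int((x1-v)*s);cv2.line(o,(0,r),(5,r),(255,0,0),1);cv2.putText(o,f'{v*1000:.0f}',(6,r+4),0,.35,(255,0,0),1)
    return o
E
python3 - <<'E'
from h import *
ims={c:cv2.cvtColor(cv2.imread(f'pics/{c}0.png'),cv2.COLOR_BGR2RGB) for c in('top','side')}
for z in (.042,.012):
    a=(.46,.60,-.10,.12);s=1700
    o=np.vstack([grid(rect(ims[c],c,z,*a,s),*a,s) for c in('top','side')]);o=cv2.resize(o,None,fx=1,fy=1)
    save(f'rect{int(z*1000)}',o[:, :]) if 0 else [save(f'r_{c}_{int(z*1000)}',cv2.resize(grid(rect(ims[c],c,z,*a,3500),*a,3500),None,fx=1,fy=1)) for c in('top','side')]
a=(.485,.545,-.27,-.21);s=6000
o=np.hstack([grid(rect(ims[c],c,.025,*a,s),*a,s,.01) for c in('top','side')]);save('blk',o)
E
```

```text
(no output)
```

View pics/r_top_42.png

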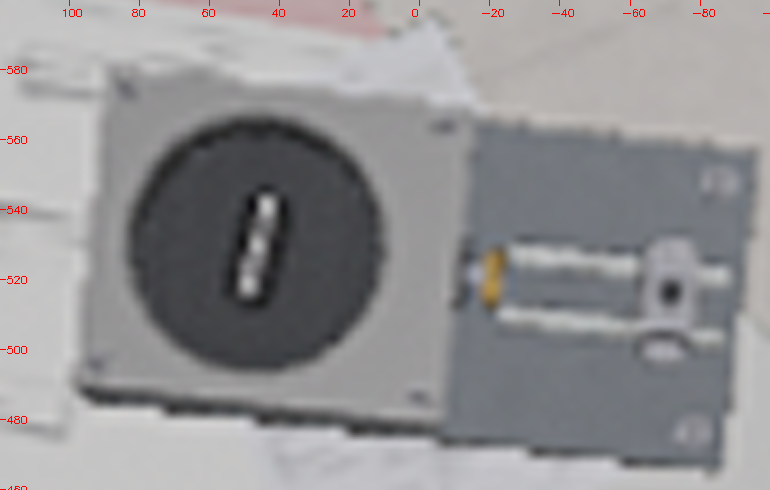

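View pics/r_side_42.png

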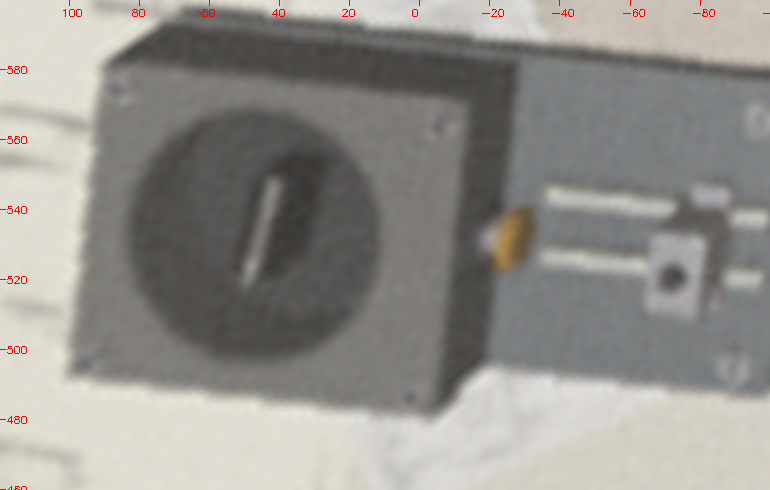

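View pics/r_top_12.png

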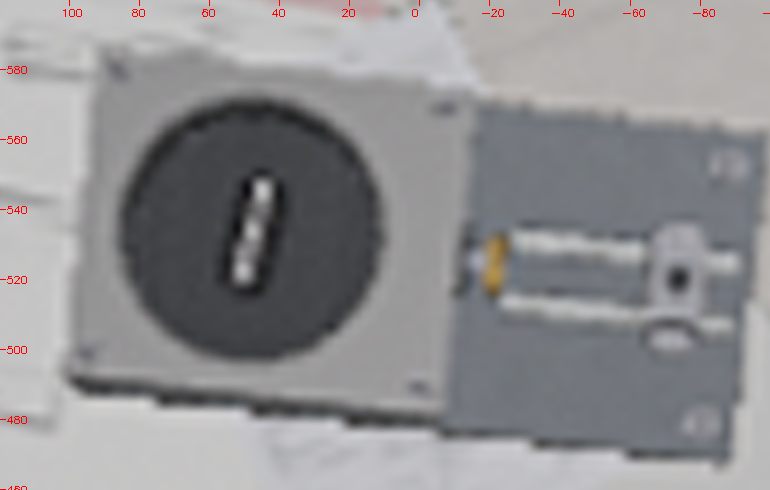

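View pics/r_side_12.png

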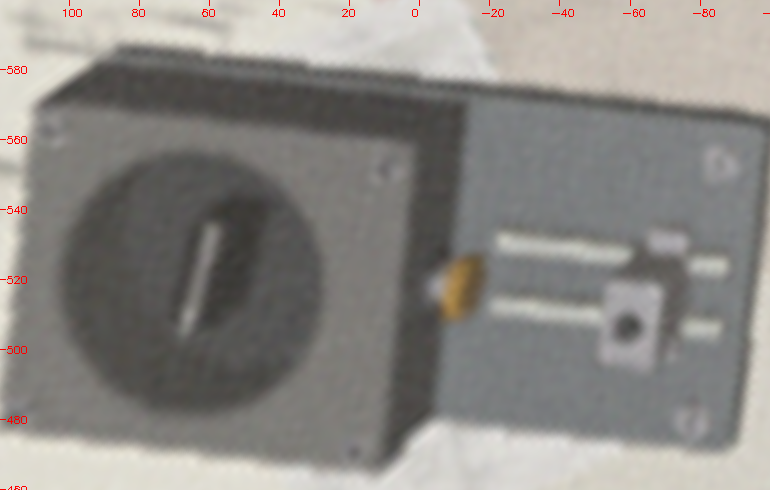

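View pics/blk.png

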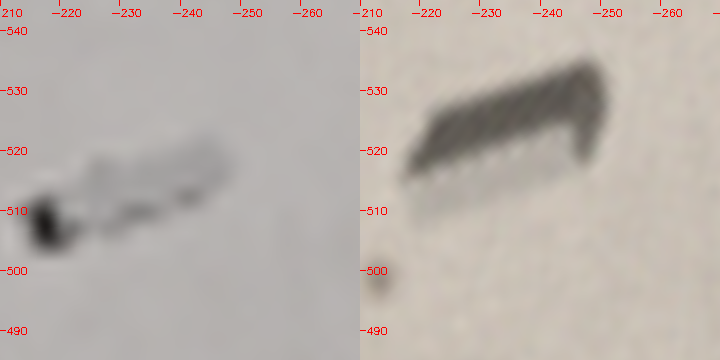

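```bash
cat >> h.py <<'E'
from scipy.spatial.transform import Rotation as Ro
def st():
    s=manip.get_state();w,x,y,z=s['ee_rot'];R=Ro.from_quat([x,y,z,w]).as_matrix()
    jy=np.arctan2(R[1,2],R[0,2])
    print('t',round(s['clock'],2),'pos',np.round(s['position'],4),'jawyaw',round(jy,4),'tool y',R[:,1].round(3),'q',np.round(s['qpos'],3),'F',np.round(s['contact_force'],2),'M',np.round(s['moment'],3),'w',round(s['width'],4))
    return s,R
E
python3 - <<'E'
from h import *
st()
E
```

```text
t 1.3 pos [ 0.1726 -0.5485  0.2483] jawyaw -1.2659 tool y [-0. -0. -1.] q [-1.387  0.276  1.505 -0.     1.361 -0.121] F [-0.19  0.05 -0.07] M [ 0.006 -0.029  0.004] w 0.0856
```

```bash
python3 - <<'E'
from h import *
P=np.load('pics/Ptop.npy');d=np.load('pics/top0.npy')
z=np.where(d>0,P[...,2],np.nan)
for y0 in np.arange(-.7,-.25,.05):
    print(round(y0,2),[ (lambda q: round(float(np.nanpercentile(q,99)),3) if len(q) else None)(z[(P[...,1]>=y0)&(P[...,1]<y0+.05)&(P[...,0]>x0)&(P[...,0]<x0+.08)&(d>0)]) for x0 in np.arange(.32,.8,.08)])
E
```

```text
-0.7 [0.004, None, None, None, None, None]
-0.65 [0.006, None, None, None, None, None]
-0.6 [0.006, None, None, None, 0.214, None]
-0.55 [0.214, 0.249, None, None, 0.278, None]
-0.5 [0.215, 0.296, 0.297, 0.298, 0.336, 0.21]
-0.45 [0.214, 0.337, 0.337, 0.337, 0.337, 0.21]
-0.4 [0.214, 0.232, 0.233, 0.234, 0.234, 0.011]
-0.35 [0.006, 0.014, 0.021, 0.02, 0.007, 0.01]
-0.3 [0.007, 0.007, 0.006, 0.025, 0.032, 0.007]
```

>>> jog_arm(
  targets=[
    [0.085, [0.015, 0.053, 0], 0.175],
    [0.085, [0.015, 0.053, 0], 0.175],
    [0.085, [0.03, 0.05, 0], 0.175],
    [0.085, [0.035, 0.045, 0], 0.175],
    [0.06, [0.045, 0.035, -0.01], 0.175],
    [0.04, [0.045, 0.03, -0.02], 0.175],
    [0.04, [0.05, 0.025, -0.03], 0.175],
    [0.03, [0.055, 0.015, -0.03], 0.175],
    [0.03, [0.053, 0.009, -0.03], 0.18],
  ],
  force=40,
)

```text
clock: 2.42
position: [0.5151, -0.2334, 0.1292]
ee_rot: [-0.573, 0.574, -0.413, 0.414]
contact_force: [0.7, -0.4, 0.5]
width: 0.0299
```

```bash
python3 - <<'E'
from h import *
st()
for c in('side','top'):
    im,d=get_image(c);save(c+'1',im)
    cr=im[230:330,110:240] if c=='side' else im[150:240,290:410]
    save(c+'1z',cv2.resize(cr,None,fx=5.5,fy=5.5,interpolation=cv2.INTER_CUBIC)[:600,:800])
E
```

```text
t 2.42 pos [ 0.5151 -0.2334  0.1292] jawyaw 0.3211 tool y [ 0.001 -0.001 -1.   ] q [-0.548  0.352  1.707 -0.     1.081 -0.869] F [ 0.72 -0.41  0.5 ] M [ 0.054 -0.036 -0.002] w 0.0299
```

View pics/side1z.png

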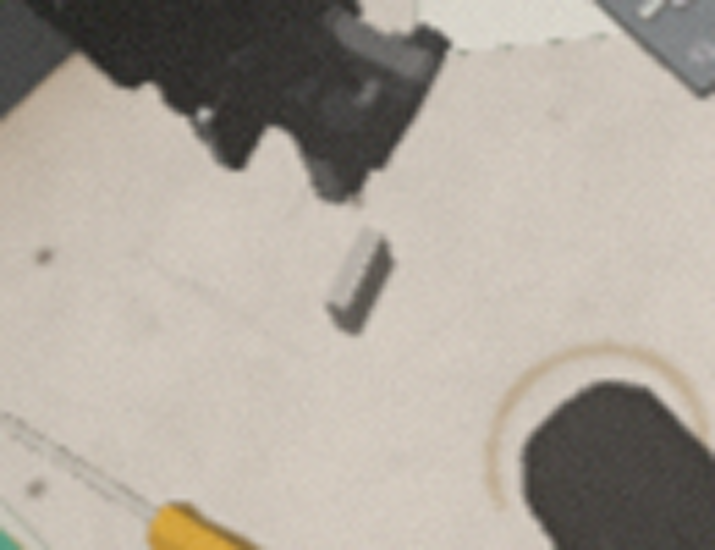

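View pics/top1z.png

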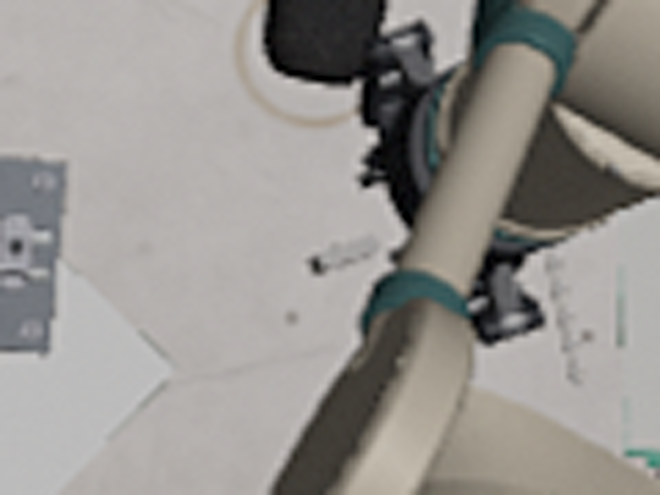

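>>> jog_arm(
  targets=[
    [0.03, [0, 0, -0.05], 0],
    [0.03, [0, 0, -0.035], 0],
    [0.03, [0, 0, -0.018], 0],
    [0.03, [0, 0, 0], 0],
    [0.0, [0, 0, 0], 0],
    [0.0, [0, 0, 0], 0],
    [0.0, [0, 0, 0], 0],
    [0.0, [0, 0, 0], 0],
  ],
  force=40,
)

```text
clock: 3.52
position: [0.5139, -0.235, 0.0279]
ee_rot: [-0.572, 0.572, -0.415, 0.417]
contact_force: [-0.8, -0.7, 6.5]
width: 0.0077
```

```bash
python3 - <<'E'
from h import *
st()
for c in('side',):
    im,d=get_image(c);save(c+'2',im)
    cr=im[230:330,110:240] if c=='side' else im[150:240,290:410]
    save(c+'2z',cv2.resize(cr,None,fx=5.5,fy=5.5,interpolation=cv2.INTER_CUBIC)[:600,:800])
E
```

```text
t 3.52 pos [ 0.5139 -0.235   0.0279] jawyaw 0.3141 tool y [ 0.002 -0.002 -1.   ] q [-0.552  0.467  1.825 -0.     0.846 -0.866] F [-0.8  -0.71  6.49] M [-0.052  0.16   0.041] w 0.0077
```

View pics/side2z.png

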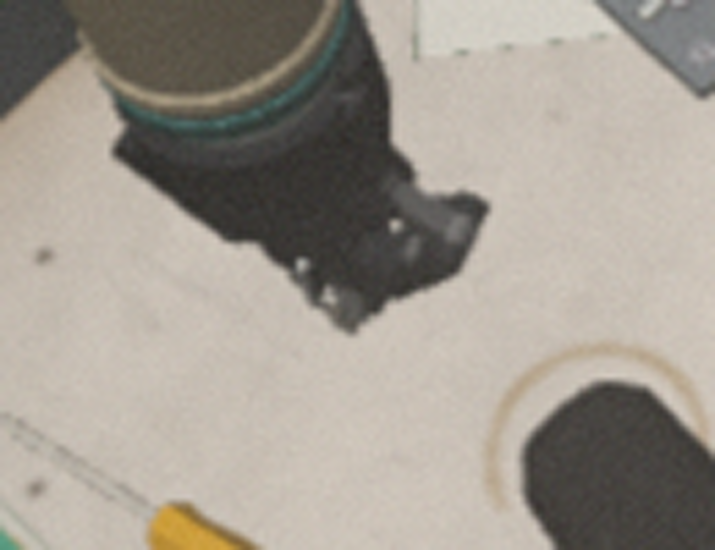

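>>> jog_arm(
  targets=[
    [0.0, [0, 0, 0], 0],
    [0.0, [0, 0, 0.02], 0],
    [0.0, [0, 0, 0.03], 0],
    [0.0, [0, 0, 0.03], 0],
    [0.0, [0, 0, 0], 0],
  ],
)

```text
clock: 4.2
position: [0.5146, -0.2351, 0.1089]
ee_rot: [0.572, -0.572, 0.414, -0.418]
contact_force: [0.3, -0.4, -1.9]
width: 0.0078
```

```bash
python3 - <<'E'
from h import *
st()
for c in('side','top'):
    im,d=get_image(c);save(c+'3',im)
    cr=im[200:310,110:240] if c=='side' else im[150:240,290:410]
    save(c+'3z',cv2.resize(cr,None,fx=5.4,fy=5.4,interpolation=cv2.INTER_CUBIC)[:600,:800])
E
```

```text
t 4.2 pos [ 0.5146 -0.2351  0.1089] jawyaw 0.3141 tool y [ 0.005 -0.003 -1.   ] q [-0.552  0.372  1.736  0.     1.029 -0.866] F [ 0.28 -0.44 -1.94] M [-0.051  0.022 -0.052] w 0.0078
```

View pics/side3z.png

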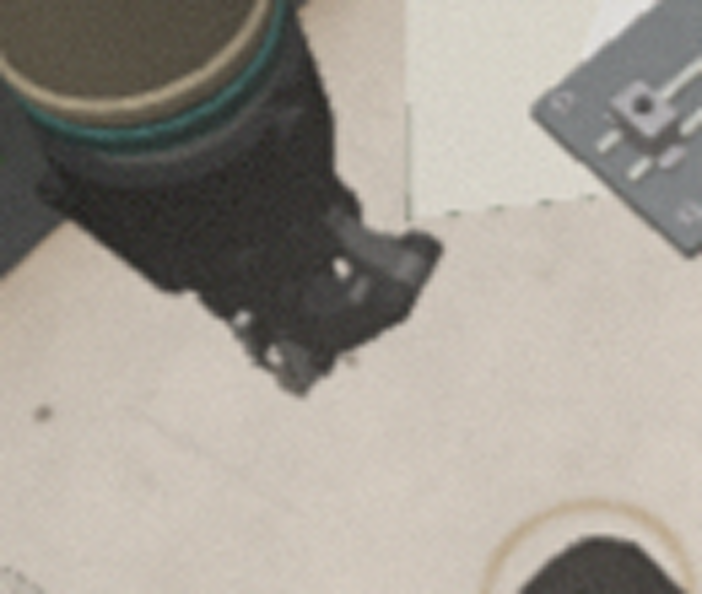

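>>> jog_arm(
  targets=[
    [0.0, [0.001, 0.045, 0], -0.1],
    [0.0, [0.002, 0.05, 0], -0.12],
    [0.0, [0.002, 0.05, -0.01], -0.12],
    [0.0, [0.002, 0.048, -0.02], -0.086],
    [0.0, [0, 0, -0.01], 0],
    [0.0, [0, 0, 0], 0],
  ],
)

```text
clock: 5.05
position: [0.519, -0.0413, 0.065]
ee_rot: [0.471, -0.473, 0.528, -0.526]
contact_force: [0.3, 0.6, -1.6]
width: 0.0076
```

```bash
python3 - <<'E'
from h import *
st()
for c in('side','top'):
    im,d=get_image(c);save(c+'4',im)
    cr=im[130:260,180:330] if c=='side' else im[150:240,215:330]
    save(c+'4z',cv2.resize(cr,None,fx=5.2,fy=5.2,interpolation=cv2.INTER_CUBIC)[:600,:800])
E
```

```text
t 5.05 pos [ 0.519  -0.0413  0.065 ] jawyaw -0.1105 tool y [-0.004  0.    -1.   ] q [-2.13e-01  3.70e-01  1.88e+00 -1.00e-03  8.95e-01 -1.02e-01] F [ 0.32  0.57 -1.57] M [ 0.036  0.054 -0.016] w 0.0076
```

View pics/side4z.png

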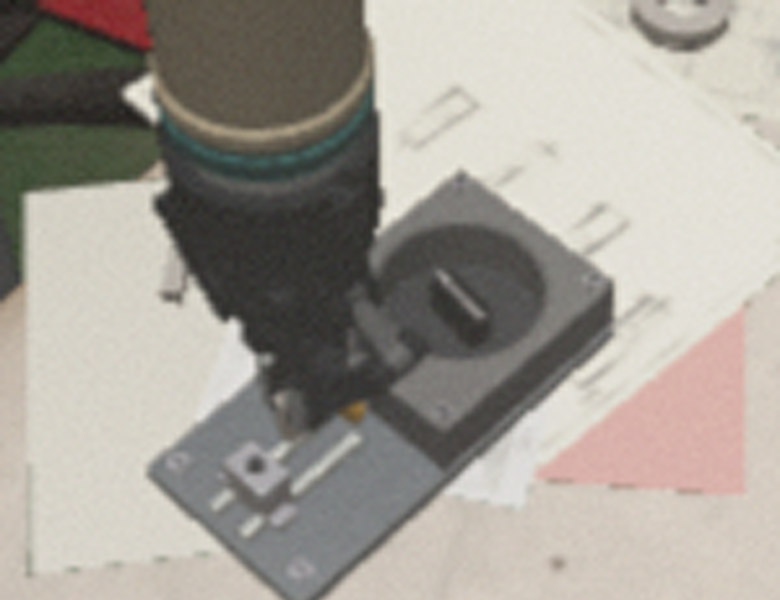

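View pics/top4z.png

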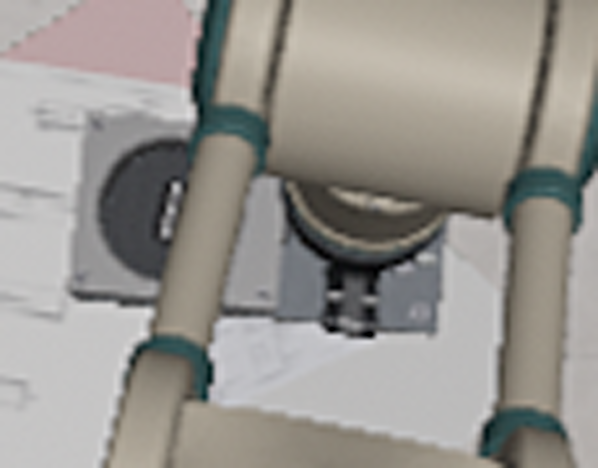

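```bash
cat >> h.py <<'E'
def proj(cam,p):
    m=camera_model(cam);K=np.array(m['mtx']);T=np.linalg.inv(np.array(m['world_from_camera']))
    q=np.atleast_2d(p)@T[:3,:3].T+T[:3,3];q=q*[1,-1,-1];u=q@K.T;return u[:,:2]/u[:,2:]
def box(c,yaw,l,w,z0,z1):
    R=np.array([[np.cos(yaw),-np.sin(yaw)],[np.sin(yaw),np.cos(yaw)]])
    b=np.array([[w/2,l/2],[-w/2,l/2],[-w/2,-l/2],[w/2,-l/2]])@R.T+c
    return np.vstack([np.c_[b,[z0]*4],np.c_[b,[z1]*4]])
def zoomdraw(im,cam,x0,y0,x1,y1,f,boxes,name):
    o=cv2.resize(im[y0:y1,x0:x1],None,fx=f,fy=f,interpolation=cv2.INTER_CUBIC)
    for b,col in boxes:
        u=(proj(cam,b)-[x0,y0]+.5)*f
        for i in range(4):
            for a,c in((i,(i+1)%4),(i+4,(i+1)%4+4),(i,i+4)):
                cv2.line(o,tuple(int(v) for v in u[a]),tuple(int(v) for v in u[c]),col,1)
    save(name,o)
E
python3 - <<'E'
from h import *
im=cv2.cvtColor(cv2.imread('pics/side4.png'),cv2.COLOR_BGR2RGB)
th=-.112;ya=np.array([-np.sin(th),np.cos(th)]);xa=np.array([np.cos(th),np.sin(th)])
w=np.array([.5318,.0472]);o=w-.062*ya
print(o,o-.028*ya)
B=[(box(np.array([.519,-.0413]),-.1105,.03,.009,.037,.062),(255,0,0)),
(box(o+.057*ya,th,.106,.092,.012,.042),(0,255,0)),
(box(o+.015*ya,th,.192,.096,0,.012),(0,255,255)),
(box(o-.028*ya,th,.04,.013,.012,.017),(255,0,255))]
zoomdraw(im,'side',200,160,320,250,6.6,B,'s4o')
zoomdraw(im,'side',215,180,270,235,10,B[:1],'s4p')
zoomdraw(im,'side',215,180,270,235,10,[],'s4q')
E
```

```text
[ 0.52487051 -0.01441154] [ 0.52174106 -0.04223611]
```

View pics/s4o.png

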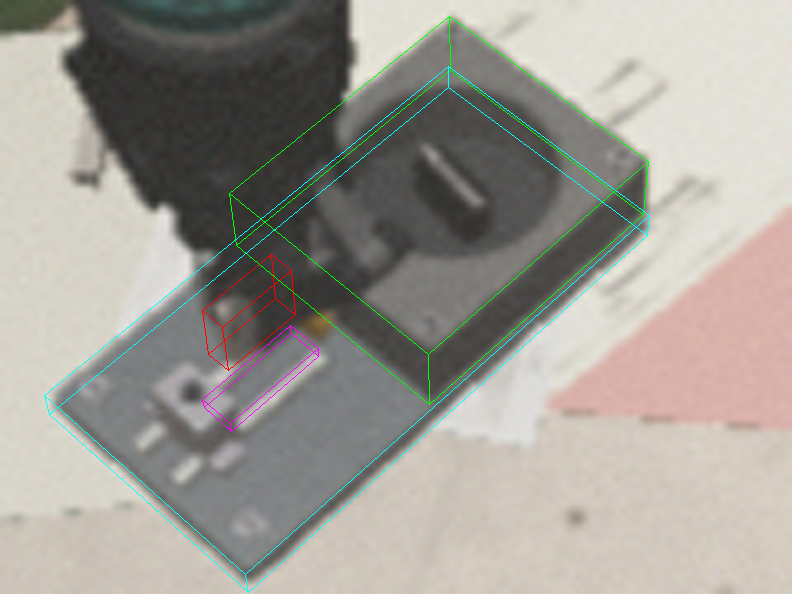

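View pics/s4p.png

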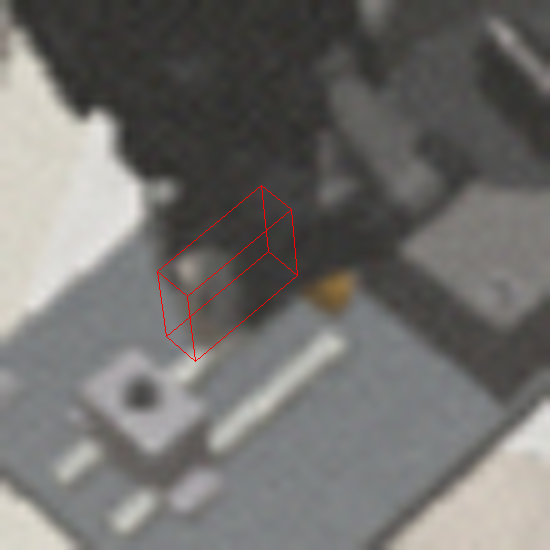

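View pics/s4q.png

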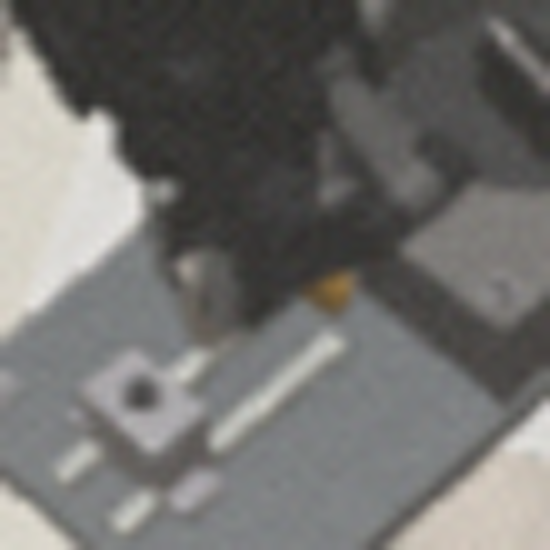

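>>> jog_arm(
  targets=[
    [0.0, [0.0026, -0.0025, -0.005], 0],
    [0.0, [0, 0, -0.007], 0],
    [0.0, [0, 0, 0], 0],
    [0.0, [0, 0, 0], 0],
  ],
)

```text
clock: 5.65
position: [0.5227, -0.044, 0.0546]
ee_rot: [0.471, -0.471, 0.527, -0.527]
contact_force: [-0.2, -0.1, -1.8]
width: 0.0076
```

```bash
python3 - <<'E'
from h import *
s,R=st()
im,d=get_image('side');save('side5',im)
zoomdraw(im,'side',215,180,270,235,10,[],'s5q')
p=s['position'];jy=np.arctan2(R[1,2],R[0,2])
zoomdraw(im,'side',215,180,270,235,10,[(box(p[:2],jy,.03,.009,p[2]-.0279,p[2]-.0029),(255,0,0))],'s5p')
E
```

```text
t 5.65 pos [ 0.5227 -0.044   0.0546] jawyaw -0.1123 tool y [-0.  0. -1.] q [-0.217  0.386  1.886  0.     0.869 -0.104] F [-0.16 -0.15 -1.83] M [0.043 0.013 0.013] w 0.0076
```

View pics/s5q.png

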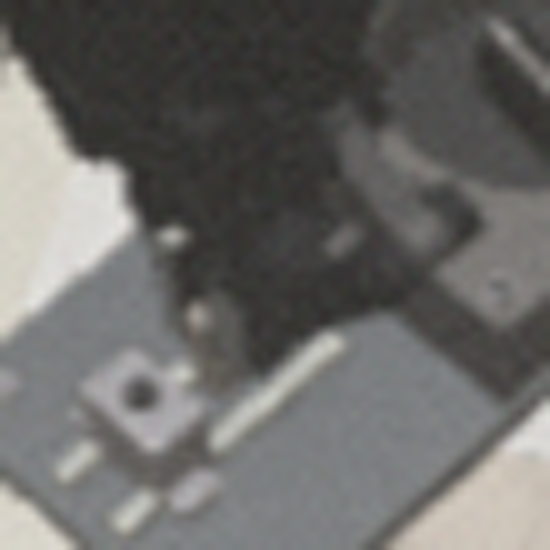

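View pics/s5p.png

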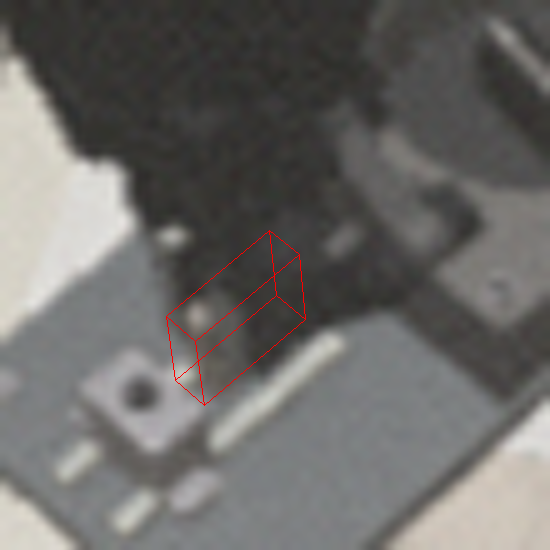

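```bash
python3 - <<'E'
from h import *
im,d=get_image('side');np.save('pics/d5.npy',d)
H,W=d.shape
uu,vv=np.meshgrid(np.arange(W),np.arange(H))
P=world('side',np.c_[uu.ravel(),vv.ravel()],d.ravel()).reshape(H,W,3)
for v in range(206,222):
    print(v,' '.join(f'{P[v,u,2]*1000:4.0f}' if d[v,u]>0 else '  --' for u in range(228,250)), '|',' '.join(f'{im[v,u].mean():3.0f}' for u in range(228,250)))
p,Q=None,None
m=(P[...,2]>.026)&(P[...,2]<.075)&(d>0)
th=-.112;ya=np.array([-np.sin(th),np.cos(th)]);xa=np.array([np.cos(th),np.sin(th)])
o=np.array([.52487,-.01441])
q=P[200:222,225:250][m[200:222,225:250]]
l=np.c_[(q[:,:2]-o)@xa,(q[:,:2]-o)@ya,q[:,2]]*1000
l=l[np.argsort(l[:,2])]
print(l[:60].round(1).tolist())
E
```

```text
206   13   12   52   66   69   69   63   84   84   90   93   91   89   90   94   93   94   94  109  119  123  127 | 124 123  94  85  61  56  55  55  55  55  55  55  56  59  66  63  67  64  62  56  64  58
207   13   10   50   62   66   64   60   74   84   85   88   88   86   88   90   95  106  108  113  120  117  120 | 123 123 104  91  71  52  54  60  56  59  54  54  52  54  52  56  58  54  56  53  52  53
208   11   12   11   56   63   60   58   72   79   81   84   87   80   83   98  100  104  107  111  113  116  118 | 124 124 123 102  71  56  52  62  63  59  53  60  54  53  59  57  51  56  57  54  50  55
209   13   12   11   53   56   57   55   68   71   78   79   79   74   90   93   96   99  104  107  108  114  113 | 122 123 127 101  77  57  56  69  81  72  59  52  54  57  59  50  54  54  60  54  55  51
210   11   12   13   49   53   52   54   62   65   68   67   66   72   85   91   91   96  100  102  104  107  111 | 125 127 127 107  78  70 111 113  98  90  78  58  58  56  54  58  53  53  56  57  56  57
211   14   10   12   44   48   52   51   58   66   66   63   63   68   69   88  
[... 2699 characters left out ...]
-8.8, -56.0, 35.8], [5.5, -49.2, 35.8], [4.3, -53.8, 35.8], [-1.5, -62.8, 35.9], [0.8, -50.5, 36.0], [-6.6, -60.9, 36.1], [-12.0, -55.9, 36.2], [4.8, -57.2, 36.4], [-1.5, -59.8, 36.4], [-4.1, -48.8, 36.6], [-9.9, -57.8, 36.6], [1.9, -60.1, 36.6], [-4.7, -59.7, 36.6], [4.5, -51.0, 36.8], [-8.8, -50.1, 36.9], [3.7, -41.6, 36.9], [-11.9, -53.0, 36.9], [-6.3, -58.2, 37.1], [6.9, -56.1, 37.4], [-1.5, -54.0, 37.6], [8.2, -51.6, 37.6], [-10.0, -51.8, 37.6], [-7.5, -59.9, 37.8], [3.3, -49.8, 38.0], [0.9, -41.8, 38.0], [2.4, -57.5, 38.1], [7.7, -42.3, 38.2], [0.9, -59.0, 38.2], [12.3, -38.0, 38.3], [4.3, -59.3, 38.3], [-7.7, -53.9, 38.5], [-2.3, -55.9, 38.9], [-2.5, -52.9, 39.1], [-3.8, -54.5, 39.6]]
```

```bash
python3 - <<'E'
from h import *
th=-.112;ya=np.array([-np.sin(th),np.cos(th),0]);xa=np.array([np.cos(th),np.sin(th),0])
o=np.array([.52487,-.01441,0])
ims=[];
for k in range(6):
    im,d=get_image('side');ims.append(im.astype(float))
im=np.mean(ims,0).astype(np.uint8);save('side5avg',im)
c=np.array(camera_model('side')['world_from_camera'])[:3,3]
# rectify onto vertical plane local y=-41.5: x -20..20, z 0..60
def vert(im,yl,s=12):
    X,Z=np.meshgrid(np.arange(-20,20,1/s),np.arange(60,5,-1/s))
    p=o+X[...,None]*.001*xa+yl*.001*ya+Z[...,None]*.001*np.array([0,0,1])
    u=proj('side',p.reshape(-1,3)).reshape(X.shape+(2,)).astype(np.float32)
    r=cv2.remap(im,u[...,0],u[...,1],cv2.INTER_CUBIC)
    for x in range(-20,20,5):cv2.line(r,((x+20)*s,0),((x+20)*s,6),(255,0,0) if x else (0,255,0),1);cv2.putText(r,str(x),((x+20)*s,18),0,.35,(255,0,0),1)
    for z in range(10,60,5):cv2.line(r,(0,(60-z)*s),(6,(60-z)*s),(255,0,0),1);cv2.putText(r,str(z),(8,(60-z)*s),0,.35,(255,0,0),1)
    return r
save('vert',vert(im,-41.5)[:600])
im0=cv2.cvtColor(cv2.imread('pics/side0.png'),cv2.COLOR_BGR2RGB)
# rails at z=17, local frame
def hor(im,z,cam,s=12):
    Y,X=np.meshgrid(np.arange(0,-65,-1/s),np.arange(20,-20,-1/s))
    p=o+X[...,None]*.001*xa+Y[...,None]*.001*ya+np.array([0,0,z])
    u=proj(cam,p.reshape(-1,3)).reshape(X.shape+(2,)).astype(np.float32)
    r=cv2.remap(im,u[...,0],u[...,1],cv2.INTER_CUBIC);g=r.mean(2)
    pr=g[:,int(20*s):int(40*s)].mean(1)
    print(cam,[(round(20-i/s,1),int(pr[i])) for i in range(24,480-24,6)])
    return r
save('hs',hor(im0,.017,'side'));
im0=cv2.cvtColor(cv2.imread('pics/top0.png'),cv2.COLOR_BGR2RGB)
save('ht',hor(im0,.017,'top'))
st()
E
```

```text
side [(18.0, 124), (17.5, 124), (17.0, 123), (16.5, 121), (16.0, 119), (15.5, 118), (15.0, 116), (14.5, 115), (14.0, 116), (13.5, 119), (13.0, 124), (12.5, 132), (12.0, 143), (11.5, 155), (11.0, 167), (10.5, 177), (10.0, 184), (9.5, 187), (9.0, 186), (8.5, 182), (8.0, 176), (7.5, 168), (7.0, 158), (6.5, 148), (6.0, 139), (5.5, 132), (5.0, 126), (4.5, 123), (4.0, 121), (3.5, 121), (3.0, 121), (2.5, 122), (2.0, 123), (1.5, 123), (1.0, 124), (0.5, 124), (0.0, 123), (-0.5, 123), (-1.0, 122), (-1.5, 120), (-2.0, 118), (-2.5, 116), (-3.0, 114), (-3.5, 114), (-4.0, 115), (-4.5, 118), (-5.0, 124), (-5.5, 133), (-6.0, 144), (-6.5, 156), (-7.0, 168), (-7.5, 178), (-8.0, 184), (-8.5, 188), (-9.0, 187), (-9.5, 183), (-10.0, 177), (-10.5, 168), (-11.0, 159), (-11.5, 149), (-12.0, 140), (-12.5, 133), (-13.0, 128), (-13.5, 125), (-14.0, 124), (-14.5, 124), (-15.0, 124), (-15.5, 125), (-16.0, 125), (-16.5, 125), (-17.0, 125), (-17.5, 125)]
top [(18.0, 120), (17.5, 120), (17.0, 120), (16.5, 120), (16.0, 119), (15.5, 119), (15.0, 117), (14.5, 116), (14.0, 114), (13.5, 113), (13.0, 112), (12.5, 114), (
[... 249 characters left out ...]
 112), (1.5, 111), (1.0, 112), (0.5, 114), (0.0, 116), (-0.5, 117), (-1.0, 119), (-1.5, 119), (-2.0, 119), (-2.5, 119), (-3.0, 118), (-3.5, 116), (-4.0, 113), (-4.5, 110), (-5.0, 107), (-5.5, 107), (-6.0, 110), (-6.5, 116), (-7.0, 125), (-7.5, 137), (-8.0, 149), (-8.5, 162), (-9.0, 172), (-9.5, 180), (-10.0, 183), (-10.5, 183), (-11.0, 180), (-11.5, 174), (-12.0, 165), (-12.5, 156), (-13.0, 146), (-13.5, 137), (-14.0, 129), (-14.5, 123), (-15.0, 118), (-15.5, 116), (-16.0, 114), (-16.5, 114), (-17.0, 114), (-17.5, 115)]
t 6.05 pos [ 0.5228 -0.0438  0.0548] jawyaw -0.1119 tool y [ 0. -0. -1.] q [-0.216  0.386  1.886 -0.     0.869 -0.104] F [-0.3  -0.26 -0.93] M [-0.032 -0.011 -0.014] w 0.0081
```

View pics/vert.png

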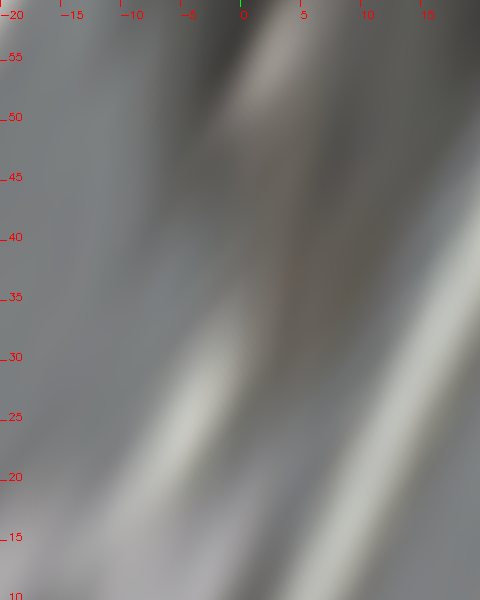

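View pics/hs.png

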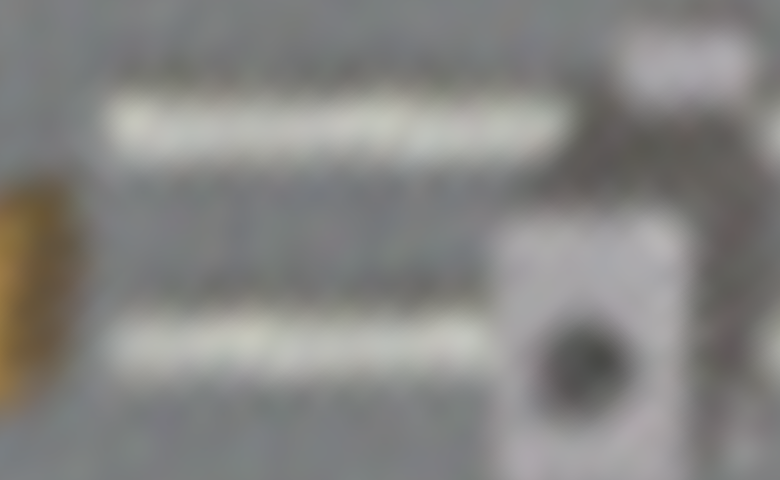

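>>> jog_arm(
  targets=[
    [0.0, [-0.0026, -0.0013, 0], 0],
    [0.0, [0, 0, -0.006], 0],
    [0.0, [0, 0, 0], 0],
    [0.0, [0, 0, 0], 0],
  ],
)

```text
clock: 6.55
position: [0.5201, -0.0451, 0.0485]
ee_rot: [0.471, -0.471, 0.527, -0.527]
contact_force: [-0.0, 0.7, -0.3]
width: 0.0077
```

```bash
python3 - <<'E'
from h import *
ims=[];
for k in range(4):
    im,d=get_image('side');ims.append(im.astype(float))
im=np.mean(ims,0).astype(np.uint8);save('side6avg',im)
st()
zoomdraw(im,'side',220,195,260,230,15,[],'s6q')
E
```

```text
t 6.75 pos [ 0.5203 -0.0452  0.0487] jawyaw -0.112 tool y [ 0. -0. -1.] q [-0.22   0.391  1.898  0.     0.852 -0.108] F [ 0.15 -0.32 -0.84] M [0.018 0.039 0.022] w 0.0076
```

View pics/s6q.png

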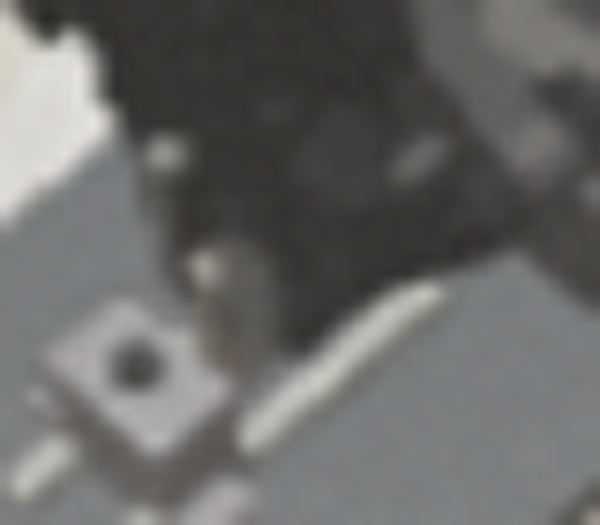

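>>> jog_arm(
  targets=[
    [0.0, [0, 0, -0.003], 0],
    [0.0, [0, 0, -0.002], 0],
    [0.0, [0, 0, 0], 0],
  ],
)

```text
clock: 7.12
position: [0.5199, -0.0451, 0.0434]
ee_rot: [0.471, -0.471, 0.527, -0.527]
contact_force: [0.3, -0.5, -1.8]
width: 0.0081
```

>>> jog_arm(
  targets=[
    [0.0, [0, 0, -0.002], 0],
    [0.0, [0, 0, -0.001], 0],
    [0.0, [0, 0, 0], 0],
  ],
)

```text
clock: 7.5
position: [0.5201, -0.0451, 0.0406]
ee_rot: [0.471, -0.471, 0.527, -0.527]
contact_force: [-0.2, 0.2, -0.9]
width: 0.0076
```

>>> jog_arm(
  targets=[
    [0.0, [0, 0, -0.001], 0],
    [0.0, [0, 0, 0], 0],
  ],
)

```text
clock: 7.75
position: [0.5203, -0.0452, 0.04]
ee_rot: [-0.471, 0.471, -0.527, 0.527]
contact_force: [-0.8, -0.4, 2.3]
width: 0.0078
```

>>> jog_arm(
  targets=[
    [0.0, [0, 0, -0.001], 0],
    [0.0, [0, 0, 0], 0],
  ],
)

```text
clock: 8.0
position: [0.5203, -0.0452, 0.0399]
ee_rot: [-0.471, 0.471, -0.527, 0.527]
contact_force: [-1.9, 1.1, 9.9]
width: 0.008
```

```bash
python3 - <<'E'
from h import *
ims=[];
for k in range(4):
    im,d=get_image('side');ims.append(im.astype(float))
im=np.mean(ims,0).astype(np.uint8);save('side7avg',im)
st()
zoomdraw(im,'side',220,195,260,230,15,[],'s7q')
E
```

```text
t 8.2 pos [ 0.5203 -0.0452  0.0399] jawyaw -0.1119 tool y [ 0.001 -0.    -1.   ] q [-0.22   0.403  1.908 -0.     0.83  -0.108] F [-2.05  0.98 10.62] M [ 0.114  0.481 -0.002] w 0.0079
```

View pics/s7q.png

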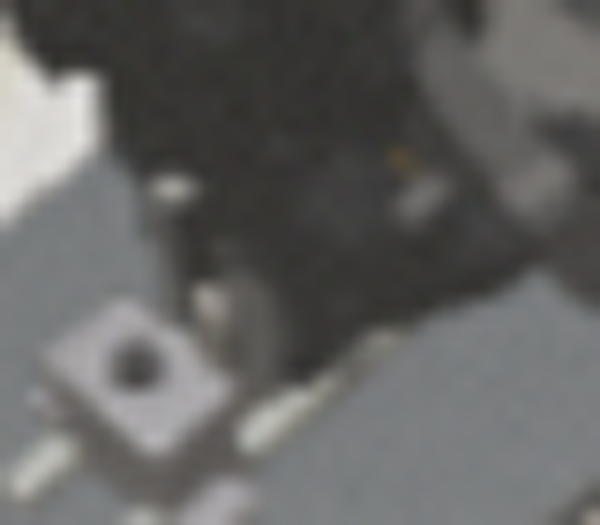

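>>> jog_arm(
  targets=[
    [0.0, [0, 0, 0.001], 0],
    [0.012, [0, 0, 0], 0],
    [0.02, [0, 0, 0], 0],
    [0.03, [0, 0, 0], 0],
    [0.03, [0, 0, 0], 0],
  ],
)

```text
clock: 8.82
position: [0.5202, -0.0451, 0.0395]
ee_rot: [0.471, -0.471, 0.527, -0.527]
contact_force: [-0.5, -0.4, -0.6]
width: 0.0299
```

```bash
python3 - <<'E'
from h import *
st()
im,d=get_image('side');save('side8',im)
zoomdraw(im,'side',215,180,270,235,10,[],'s8q')
E
```

```text
t 8.82 pos [ 0.5202 -0.0451  0.0395] jawyaw -0.112 tool y [-0.  0. -1.] q [-0.22   0.404  1.908  0.     0.83  -0.108] F [-0.52 -0.38 -0.55] M [0.029 0.006 0.017] w 0.0299
```

View pics/s8q.png

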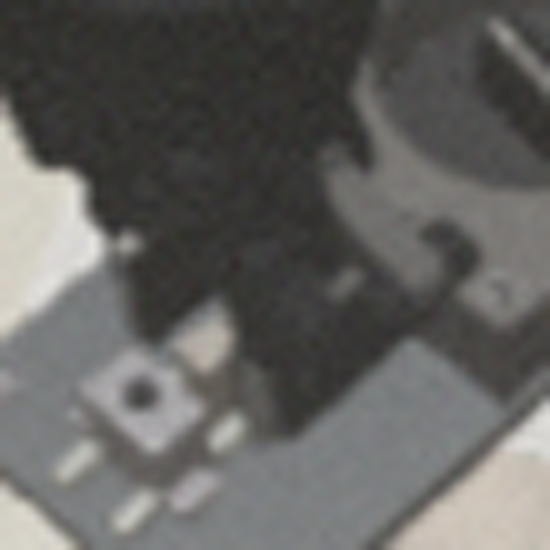

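Block is standing free. Retreat up, move over the well while turning the jaws, then look.

>>> jog_arm(
  targets=[
    [0.03, [0, 0, 0.02], 0],
    [0.03, [0, 0, 0.04], 0],
    [0.03, [0, 0, 0.05], 0],
    [0.03, [-0.03, 0, 0.05], 0.18],
    [0.03, [-0.06, 0.01, 0.02], 0.18],
    [0.03, [-0.06, 0.01, 0], 0.18],
    [0.03, [-0.05, 0.01, 0], 0.18],
  ],
)

```text
clock: 9.75
position: [0.3193, -0.0149, 0.2193]
ee_rot: [0.628, -0.628, 0.325, -0.326]
contact_force: [-0.7, -0.3, 0.0]
width: 0.03
```

```bash
python3 - <<'E'
from h import *
st()
for c in('side','top'):
    ims=[]
    for k in range(3):
        im,d=get_image(c);ims.append(im.astype(float))
    im=np.mean(ims,0).astype(np.uint8);save(c+'9',im)
    if c=='side': zoomdraw(im,c,200,155,310,245,6.6,[],'s9')
    else: zoomdraw(im,c,220,160,310,225,8.5,[],'t9')
E
```

```text
t 9.75 pos [ 0.3193 -0.0149  0.2193] jawyaw 0.6139 tool y [ 0. -0. -1.] q [-0.266 -0.104  2.012 -0.     1.233 -0.879] F [-0.74 -0.25  0.03] M [-0.01  -0.018 -0.005] w 0.03
```

View pics/s9.png

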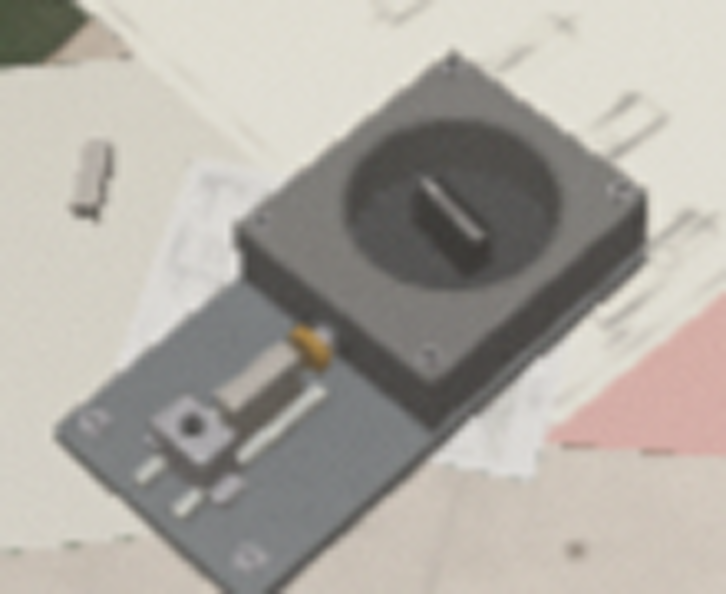

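View pics/t9.png

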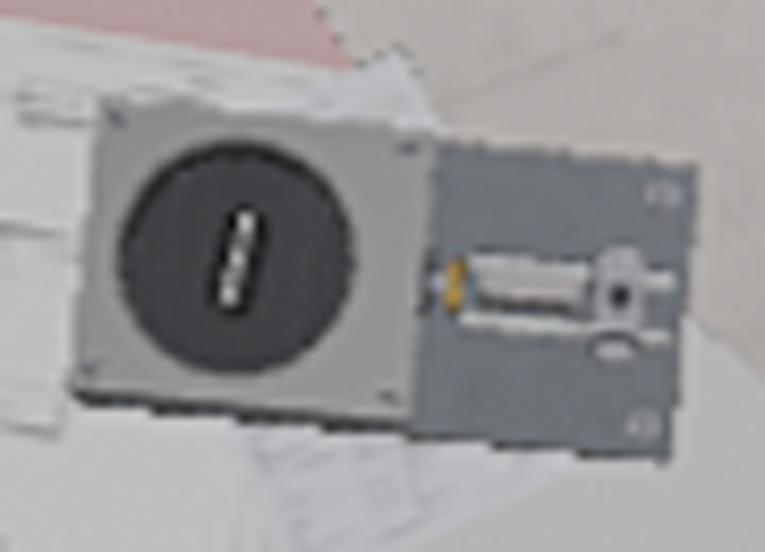

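```bash
cat >> h.py <<'E'
TH=-.112
YA=np.array([-np.sin(TH),np.cos(TH),0]);XA=np.array([np.cos(TH),np.sin(TH),0]);OO=np.array([.5240,-.0144,0])
def hor(im,z,cam,y0=5,y1=-60,x0=-20,x1=20,s=12):
    Y,X=np.meshgrid(np.arange(y0,y1,-1/s),np.arange(x1,x0,-1/s))
    p=OO+X[...,None]*.001*XA+Y[...,None]*.001*YA+np.array([0,0,z])
    u=proj(cam,p.reshape(-1,3)).reshape(X.shape+(2,)).astype(np.float32)
    r=cv2.remap(im,u[...,0],u[...,1],cv2.INTER_CUBIC)
    for y in range(y1,y0,5):
        c=int((y0-y)*s);cv2.line(r,(c,0),(c,6),(255,0,0),1);cv2.putText(r,str(y),(c-8,18),0,.35,(255,0,0),1)
    return r
E
python3 - <<'E'
from h import *
o=[]
for c in('side','top'):
    im=cv2.cvtColor(cv2.imread(f'pics/{c}9.png'),cv2.COLOR_BGR2RGB)
    save('h9'+c,hor(im,.0365,c))
    im=cv2.cvtColor(cv2.imread(f'pics/{c}0.png'),cv2.COLOR_BGR2RGB)
    # knob line, z=36
E
```

```text
(no output)
```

View pics/h9side.png

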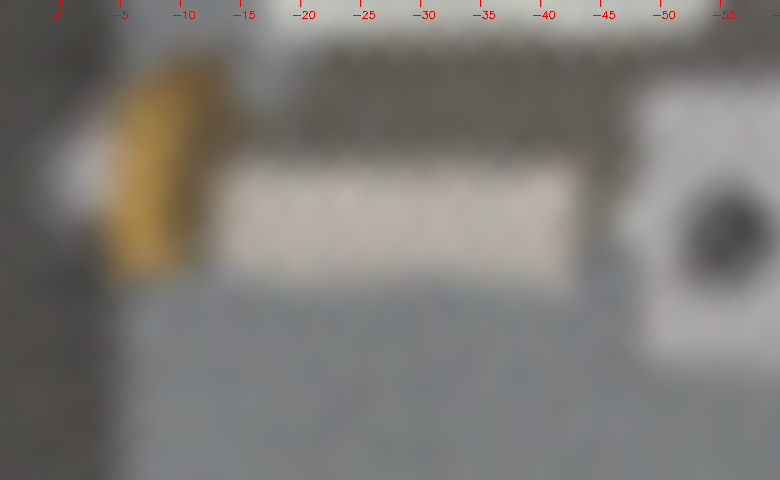

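View pics/h9top.png

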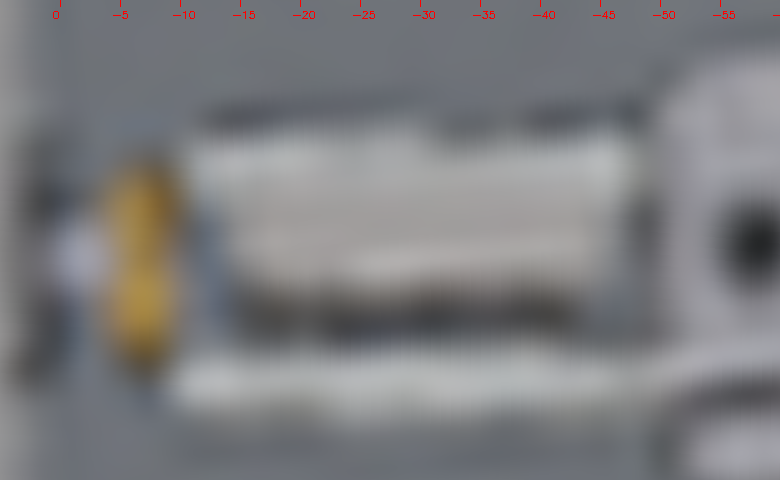

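>>> jog_arm(
  targets=[
    [0.026, [0.04, 0.012, 0], 0.14],
    [0.026, [0.045, 0.013, -0.02], 0.14],
    [0.026, [0.045, 0.013, -0.04], 0.14],
    [0.026, [0.045, 0.013, -0.04], 0.14],
    [0.026, [0.0364, 0.0112, -0.035], 0.14],
    [0.026, [0, 0, 0], 0],
    [0.026, [0, 0, 0], 0],
  ],
)

```text
clock: 10.92
position: [0.5331, 0.0467, 0.0835]
ee_rot: [-0.701, 0.701, -0.094, 0.092]
contact_force: [-0.7, -0.2, 0.2]
width: 0.0257
```

```bash
python3 - <<'E'
from h import *
st()
im,d=get_image('side');save('side10',im)
zoomdraw(im,'side',215,130,315,220,6.6,[],'s10')
E
```

```text
t 10.93 pos [0.5331 0.0467 0.0835] jawyaw 1.307 tool y [-0.002  0.    -1.   ] q [-0.043  0.364  1.828 -0.     0.951 -1.35 ] F [-0.73 -0.2   0.19] M [0.003 0.01  0.029] w 0.0257
```

View pics/s10.png

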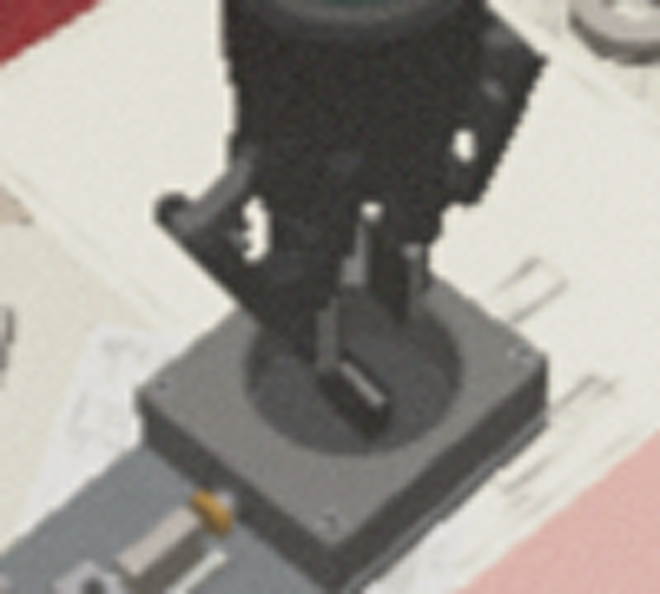

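>>> jog_arm(
  targets=[
    [0.026, [-0.002, 0.0005, -0.015], 0],
    [0.026, [0, 0, -0.017], 0],
    [0.026, [0, 0, -0.0145], 0],
    [0.026, [0, 0, 0], 0],
    [0.026, [0, 0, 0], 0],
  ],
)

```text
clock: 11.6
position: [0.5314, 0.0472, 0.0384]
ee_rot: [0.701, -0.701, 0.092, -0.093]
contact_force: [-0.5, 0.5, 1.4]
width: 0.0259
```

```bash
python3 - <<'E'
from h import *
st()
im,d=get_image('side');save('side11',im)
zoomdraw(im,'side',235,150,300,215,9,[],'s11')
E
```

```text
t 11.6 pos [0.5314 0.0472 0.0384] jawyaw 1.3077 tool y [ 0.001  0.    -1.   ] q [-0.042  0.418  1.885  0.     0.837 -1.35 ] F [-0.55  0.53  1.44] M [ 0.006  0.009 -0.02 ] w 0.0259
```

View pics/s11.png

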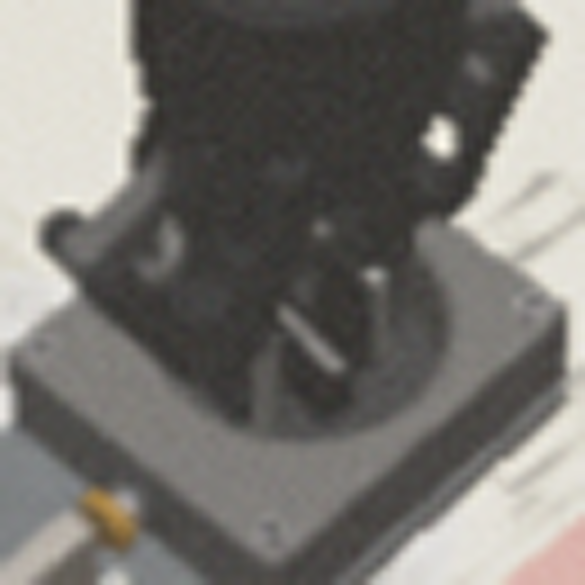

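>>> jog_arm(
  targets=[
    [0.0, [0, 0, 0], 0],
    [0.0, [0, 0, 0], 0],
    [0.0, [0, 0, 0], 0],
    [0.0, [0, 0, 0], 0],
    [0.0, [0, 0, 0], 0],
  ],
  force=40,
)

```text
clock: 12.28
position: [0.5321, 0.0492, 0.0387]
ee_rot: [0.702, -0.7, 0.092, -0.094]
contact_force: [0.2, 6.5, 2.4]
width: 0.011
```

```bash
python3 - <<'E'
from h import *
st()
E
```

```text
t 12.28 pos [0.5321 0.0492 0.0387] jawyaw 1.3065 tool y [ 0.003  0.003 -1.   ] q [-0.04   0.418  1.884  0.005  0.837 -1.35 ] F [0.24 6.45 2.45] M [ 1.007 -0.025  0.036] w 0.011
```

>>> jog_arm(
  targets=[
    [0.0, [0, 0.002, 0], 0],
    [0.0, [0, 0, 0], 0],
    [0.0, [0, 0, 0], 0],
  ],
)

```text
clock: 12.65
position: [0.5322, 0.0494, 0.0387]
ee_rot: [0.701, -0.701, 0.092, -0.094]
contact_force: [-0.1, 1.0, 5.7]
width: 0.0108
```

```bash
python3 - <<'E'
from h import *
for i in range(3):
    st();get_image('side')
E
```

```text
t 12.65 pos [0.5322 0.0494 0.0387] jawyaw 1.3079 tool y [ 0.003  0.    -1.   ] q [-0.038  0.418  1.883  0.     0.837 -1.346] F [-0.13  0.99  5.68] M [ 0.188 -0.038  0.016] w 0.0108
t 12.7 pos [0.5322 0.0494 0.0387] jawyaw 1.3078 tool y [ 0.003  0.    -1.   ] q [-3.800e-02  4.180e-01  1.883e+00  1.000e-03  8.370e-01 -1.346e+00] F [0.54 1.73 6.6 ] M [ 0.181 -0.014 -0.005] w 0.0107
t 12.75 pos [0.5321 0.0494 0.0387] jawyaw 1.3078 tool y [ 0.003  0.    -1.   ] q [-3.800e-02  4.180e-01  1.883e+00  1.000e-03  8.370e-01 -1.346e+00] F [0.9  1.43 6.15] M [ 0.194 -0.05   0.066] w 0.0109
```

>>> jog_arm(
  targets=[
    [0.0, [0, 0, 0], -0.15],
    [0.0, [0, 0, 0], -0.15],
    [0.0, [0, 0, 0], -0.15],
    [0.0, [0, 0, 0], 0],
  ],
)

```text
clock: 13.3
position: [0.5317, 0.0487, 0.0386]
ee_rot: [-0.662, 0.663, -0.246, 0.248]
contact_force: [-0.9, -1.1, 6.1]
width: 0.0109
```

```bash
cat >> h.py <<'E'
def avg(n=4):
    M=[];F=[];Y=[]
    for i in range(n):
        s=manip.get_state();w,x,y,z=s['ee_rot'];R=Ro.from_quat([x,y,z,w]).as_matrix()
        M.append(s['moment']);F.append(s['contact_force']);Y.append(np.arctan2(R[1,2],R[0,2]));im,d=get_image('side')
    st();print('avg F',np.mean(F,0).round(2),'M',np.mean(M,0).round(3),'yaw',np.mean(Y).round(4),'ang',round(0.151+1.308-np.mean(Y),3))
    return im
E
python3 - <<'E'
from h import *
avg()
E
```

```text
t 13.5 pos [0.5317 0.0487 0.0386] jawyaw 0.8578 tool y [ 0.002 -0.001 -1.   ] q [-3.800e-02  4.180e-01  1.884e+00 -1.000e-03  8.380e-01 -8.960e-01] F [-0.3  -0.6   5.78] M [-0.203  0.087 -0.112] w 0.0113
avg F [ 0.22 -0.59  6.77] M [-0.23   0.126 -0.116] yaw 0.8577 ang 0.601
```

>>> jog_arm(
  targets=[
    [0.0, [0, 0, 0], -0.12],
    [0.0, [0, 0, 0], -0.12],
    [0.0, [0, 0, 0], -0.12],
  ],
)

```text
clock: 13.88
position: [0.5312, 0.0483, 0.0386]
ee_rot: [-0.607, 0.608, -0.362, 0.363]
contact_force: [-0.8, -2.2, 7.5]
width: 0.0108
```

```bash
python3 - <<'E'
from h import *
for i in range(4):
    s=manip.get_state();print(s['clock'],s['moment'].round(3),s['contact_force'].round(2));get_image('side')
im=avg(2)
save('side12',im);zoomdraw(im,'side',200,155,310,245,6.6,[],'s12');save('h12',hor(im,.0365,'side'))
E
```

```text
13.875 [-0.437  0.29   0.127] [-0.84 -2.23  7.5 ]
13.925 [-0.419  0.303 -0.048] [-0.56 -2.17  7.57]
13.975 [-0.438  0.265 -0.144] [-1.64 -2.42  8.  ]
14.025 [-0.445  0.354 -0.082] [-0.78 -2.96  6.88]
t 14.18 pos [0.5312 0.0483 0.0386] jawyaw 0.4982 tool y [ 0.001 -0.002 -1.   ] q [-0.039  0.418  1.884 -0.002  0.839 -0.536] F [-1.62 -2.56  7.73] M [-0.427  0.245 -0.114] w 0.011
avg F [-0.98 -2.06  8.05] M [-0.449  0.258 -0.138] yaw 0.4981 ang 0.961
```

View pics/s12.png

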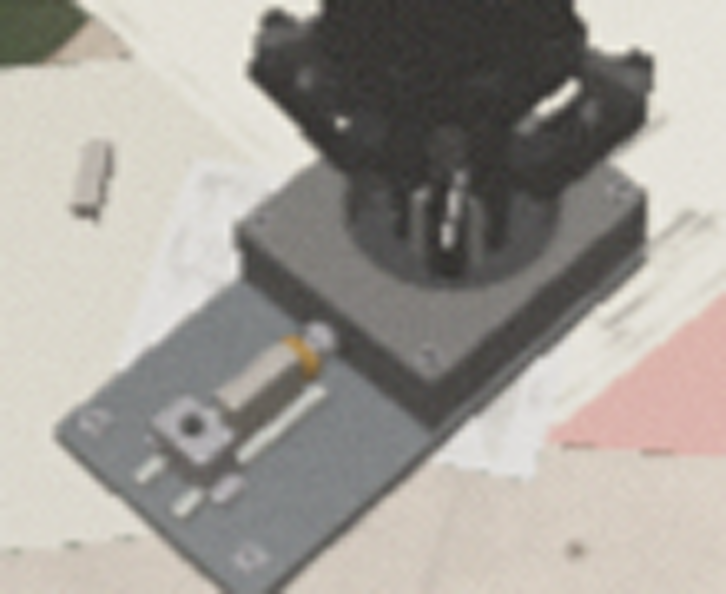

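View pics/h12.png

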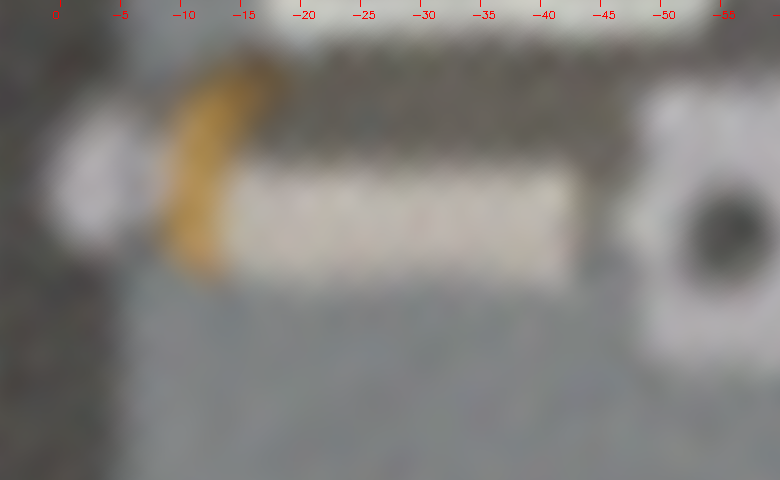

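>>> jog_arm(
  targets=[
    [0.0, [0, 0, 0], -0.12],
    [0.0, [0, 0, 0], -0.12],
    [0.0, [0, 0, 0], -0.12],
    [0.0, [0, 0, 0], -0.1],
  ],
)

```text
clock: 14.68
position: [0.5304, 0.0481, 0.0386]
ee_rot: [-0.508, 0.51, -0.491, 0.491]
contact_force: [-2.8, -3.6, 9.3]
width: 0.0109
```

```bash
python3 - <<'E'
from h import *
ims=[]
for i in range(4):
    s=manip.get_state();print(s['clock'],s['moment'].round(3),s['contact_force'].round(2));ims.append(get_image('side')[0].astype(float))
avg(1);im=np.mean(ims,0).astype(np.uint8)
save('side13',im);save('h13',hor(im,.0365,'side'))
E
```

```text
14.675 [-0.468  0.569  0.185] [-2.82 -3.58  9.33]
14.725 [-0.524  0.575 -0.013] [-2.45 -3.46  9.  ]
14.775 [-0.528  0.536 -0.179] [-3.03 -1.65  9.48]
14.825 [-0.544  0.535 -0.164] [-3.54 -3.43  9.52]
t 14.93 pos [0.5303 0.0481 0.0386] jawyaw 0.0384 tool y [-0.001 -0.002 -1.   ] q [-0.039  0.418  1.885 -0.003  0.84  -0.076] F [-2.47 -2.64  9.7 ] M [-0.576  0.538 -0.112] w 0.0106
avg F [-2.98 -3.12  8.72] M [-0.567  0.523 -0.151] yaw 0.0384 ang 1.421
```

View pics/h13.png

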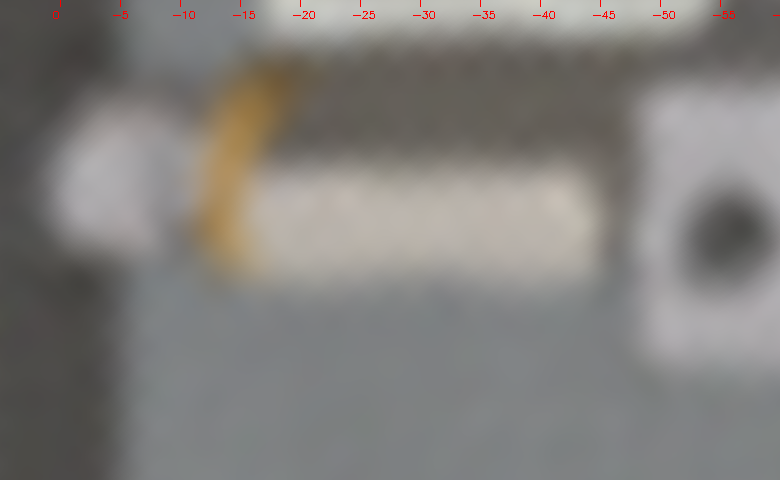

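>>> jog_arm(
  targets=[
    [0.0, [-0.0008, -0.0005, 0.001], -0.12],
    [0.0, [0, 0, 0], -0.12],
    [0.0, [0, 0, 0], 0],
  ],
)

```text
clock: 15.3
position: [0.5299, 0.0482, 0.0387]
ee_rot: [-0.447, 0.448, -0.547, 0.548]
contact_force: [-0.7, -2.7, 1.8]
width: 0.0107
```

```bash
python3 - <<'E'
from h import *
ims=[]
for i in range(4):
    s=manip.get_state();print(s['clock'],s['moment'].round(3),s['contact_force'].round(2));ims.append(get_image('side')[0].astype(float))
avg(1);im=np.mean(ims,0).astype(np.uint8)
save('side14',im);save('h14',hor(im,.0365,'side'))
E
```

```text
15.3 [-0.433  0.164 -0.125] [-0.68 -2.72  1.78]
15.35 [-0.534  0.241 -0.105] [-0.14 -3.05  2.37]
15.4 [-0.505  0.242 -0.108] [-1.11 -3.22  1.79]
15.45 [-0.566  0.205 -0.099] [-0.75 -2.58  2.16]
t 15.55 pos [0.5299 0.0482 0.0387] jawyaw -0.2007 tool y [-0.001 -0.001 -1.   ] q [-3.900e-02  4.170e-01  1.886e+00 -1.000e-03  8.390e-01  1.620e-01] F [-0.88 -4.34  2.91] M [-0.766  0.313 -0.12 ] w 0.011
avg F [-0.52 -3.4   2.64] M [-0.652  0.209 -0.103] yaw -0.2006 ang 1.66
```

View pics/h14.png

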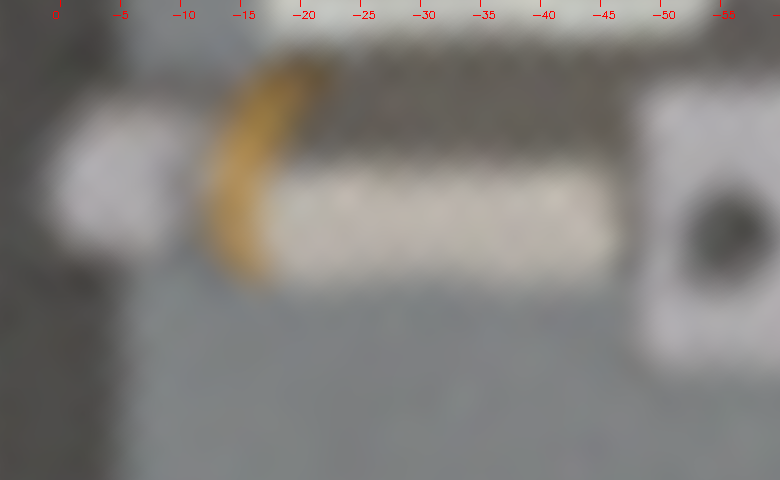

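>>> jog_arm(
  targets=[
    [0.0, [0, -0.0005, 0], -0.12],
    [0.0, [0, 0, 0], -0.12],
  ],
)

```text
clock: 15.8
position: [0.5294, 0.0483, 0.0387]
ee_rot: [0.377, -0.378, 0.598, -0.598]
contact_force: [-1.8, -1.9, 3.4]
width: 0.0107
```

```bash
python3 - <<'E'
from h import *
ims=[]
for i in range(5):
    s=manip.get_state();print(s['clock'],s['moment'].round(3),s['contact_force'].round(2));ims.append(get_image('side')[0].astype(float))
avg(1);im=np.mean(ims[1:],0).astype(np.uint8)
save('side15',im);save('h15',hor(im,.0365,'side'))
E
```

```text
15.8 [-0.326  0.404  0.101] [-1.78 -1.85  3.43]
15.85 [-0.365  0.406  0.004] [-2.41 -3.28  4.05]
15.9 [-0.46   0.474 -0.106] [-1.91 -3.21  4.14]
15.95 [-0.419  0.524 -0.12 ] [-2.15 -2.44  3.96]
16.0 [-0.437  0.514 -0.144] [-3.09 -2.11  4.72]
t 16.1 pos [0.5295 0.0483 0.0387] jawyaw -0.4405 tool y [-0.001 -0.    -1.   ] q [-0.04   0.417  1.886 -0.     0.84   0.401] F [-3.49 -2.18  5.24] M [-0.43   0.653 -0.03 ] w 0.011
avg F [-3.08 -2.73  4.95] M [-0.377  0.602 -0.062] yaw -0.4402 ang 1.899
```

View pics/h15.png

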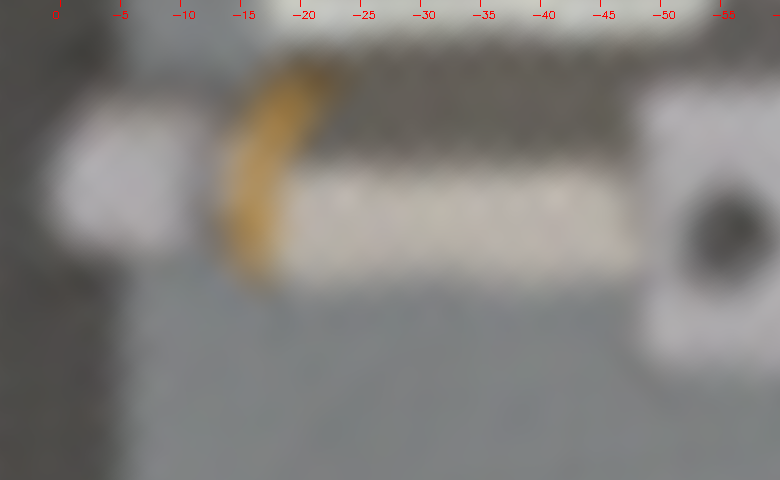

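```bash
cat > trk.py <<'E'
from h import *
def prof(im): 
    r=hor(im,.0365,'side',y0=0,y1=-50).astype(np.float32);return r[185:265,110:540]
def shift(a,b):
    # 1D sub-px shift between brass+block pattern using colour channels
    best=None;A=a.mean(0);B=b.mean(0)
    sh=np.arange(-60,61);x=np.arange(A.shape[0])
    e=[]
    for s in sh:
        i=x[80:-70];e.append(((A[i]-B[i+s])**2)[:170].mean())
    e=np.array(e);k=e.argmin();
    if 0<k<len(e)-1:
        d=(e[k-1]-e[k+1])/(2*(e[k-1]-2*e[k]+e[k+1]))
    else:d=0
    return (sh[k]+d)/12
def blockend(im):
    r=hor(im,.0365,'side',y0=0,y1=-50).astype(np.float32)[185:265]
    return r
E
python3 - <<'E'
from trk import *
L=lambda n:cv2.cvtColor(cv2.imread(f'pics/{n}.png'),cv2.COLOR_BGR2RGB)
P={n:prof(L(n)) for n in('side12','side13','side14','side15')}
for n in P:
    # brass->block edge: use blue-channel 50% crossing (brass low blue)
    p=P[n][...,2].mean(0);q=P[n][...,0].mean(0)-p
    m=q[:].max();k=np.argmax(q);h=np.where(q[k:]<m*.5+q[-150:].mean()*.5)[0][0]+k
    f=h-1+(q[h-1]-(m*.5+q[-150:].mean()*.5))/(q[h-1]-q[h])
    hl=np.where(q[:k]>m*.5)[0][0]
    print(n,'brass right edge',round(-(110+f)/12,2),'left',round(-(110+hl)/12,2),'shift vs 13',shift(P['side13'],P[n]).round(2))
E
```

```text
side12 brass right edge -13.5 left -9.17 shift vs 13 -1.88
side13 brass right edge -15.75 left -11.58 shift vs 13 0.0
side14 brass right edge -17.0 left -12.58 shift vs 13 1.45
side15 brass right edge -18.29 left -13.92 shift vs 13 2.81
```

>>> jog_arm(
  targets=[
    [0.0, [-0.0006, -0.0005, 0], -0.06],
    [0.0, [0, 0, 0], -0.06],
  ],
)

```text
clock: 16.35
position: [0.5293, 0.0484, 0.0387]
ee_rot: [0.342, -0.342, 0.619, -0.619]
contact_force: [-2.4, -0.2, 4.8]
width: 0.011
```

```bash
cat >> trk.py <<'E'
def edge(im):
    P=prof(im);p=P[...,2].mean(0);q=P[...,0].mean(0)-p
    m=q.max();k=np.argmax(q);t=m*.5+q[-150:].mean()*.5;h=np.where(q[k:]<t)[0][0]+k
    f=h-1+(q[h-1]-t)/(q[h-1]-q[h]);hl=np.where(q[:k]>m*.5)[0][0]
    return round(-(110+f)/12,2),round(-(110+hl)/12,2)
def look(n):
    ims=[]
    for i in range(6):
        s=manip.get_state();print(s['clock'],s['moment'].round(3)[2],end='; ');ims.append(get_image('side')[0].astype(float))
    im=np.mean(ims[1:],0).astype(np.uint8);save(n,im);save('h'+n,hor(im,.0365,'side'))
    avg(1)
    a=cv2.cvtColor(cv2.imread('pics/side15.png'),cv2.COLOR_BGR2RGB)
    print('edge',edge(im),'shift vs 15',shift(prof(a),prof(im)).round(2))
E
python3 - <<'E'
from trk import *
look('side16')
E
```

```text
16.35 0.169; 16.4 0.019; 16.45 -0.041; 16.5 -0.09; 16.55 0.015; 16.6 -0.041; t 16.7 pos [0.5292 0.0483 0.0387] jawyaw -0.5616 tool y [-0.001  0.001 -1.   ] q [-4.000e-02  4.160e-01  1.888e+00  1.000e-03  8.390e-01  5.200e-01] F [-3.29  1.2   5.53] M [0.39  0.614 0.037] w 0.0107
avg F [-2.85  2.35  5.52] M [ 0.253  0.603 -0.036] yaw -0.5615 ang 2.02
edge (np.float64(-18.28), np.float64(-14.0)) shift vs 15 0.07
```

>>> jog_arm(
  targets=[
    [0.0, [-0.0004, 0.0004, 0], -0.08],
    [0.0, [0, 0, 0], -0.08],
    [0.0, [0, 0, 0], -0.06],
  ],
)

```text
clock: 17.08
position: [0.5289, 0.0486, 0.0387]
ee_rot: [0.271, -0.271, 0.653, -0.653]
contact_force: [-2.7, 1.5, 4.5]
width: 0.0105
```

```bash
python3 - <<'E'
from trk import *
look('side17')
avg(6)
E
```

```text
17.075 0.174; 17.125 0.087; 17.175 0.0; 17.225 -0.068; 17.275 -0.001; 17.325 0.002; t 17.43 pos [0.529  0.0486 0.0387] jawyaw -0.7814 tool y [-0.     0.001 -1.   ] q [-4.000e-02  4.160e-01  1.888e+00  1.000e-03  8.380e-01  7.410e-01] F [-3.69  2.84  5.72] M [0.421 0.665 0.007] w 0.0109
avg F [-3.54  1.84  5.02] M [0.477 0.619 0.047] yaw -0.7814 ang 2.24
edge (np.float64(-18.29), np.float64(-14.08)) shift vs 15 0.09
t 17.73 pos [0.5289 0.0486 0.0387] jawyaw -0.7814 tool y [-0.     0.001 -1.   ] q [-4.000e-02  4.160e-01  1.888e+00  1.000e-03  8.380e-01  7.410e-01] F [-3.6   2.16  5.78] M [ 0.513  0.613 -0.004] w 0.0104
avg F [-3.47  2.55  5.03] M [ 0.438  0.669 -0.012] yaw -0.7814 ang 2.24
```

View pics/hside17.png

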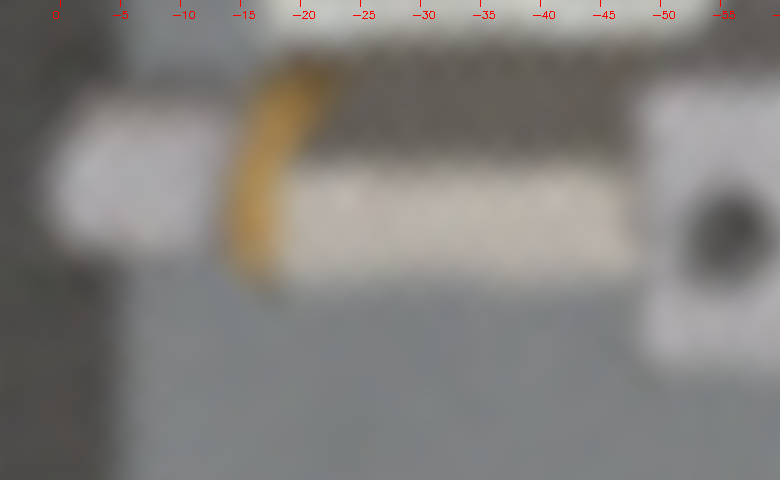

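>>> jog_arm(
  targets=[
    [0.014, [-0.0005, 0.0005, 0], 0],
    [0.02, [0, 0, 0], 0],
    [0.026, [0, 0, 0], 0],
    [0.026, [0, 0, 0], 0],
    [0.026, [0, 0, 0.03], 0],
    [0.026, [0, 0, 0.05], 0],
    [0.026, [-0.03, 0, 0.05], 0],
    [0.026, [-0.06, 0, 0.03], 0],
    [0.026, [-0.06, 0, 0], 0],
    [0.026, [-0.05, 0, 0], 0],
  ],
)

```text
clock: 18.98
position: [0.3307, 0.0487, 0.1969]
ee_rot: [-0.272, 0.272, -0.653, 0.653]
contact_force: [-0.1, -0.8, -0.0]
width: 0.0259
```

```bash
python3 - <<'E'
from trk import *
look('side18')
im=cv2.cvtColor(cv2.imread('pics/side18.png'),cv2.COLOR_BGR2RGB)
zoomdraw(im,'side',200,120,320,245,4.8,[],'s18')
ims=[get_image('top')[0].astype(float) for k in range(4)];it=np.mean(ims,0).astype(np.uint8);save('top18',it)
a=(.49,.57,.01,.09);s=6500
save('k18',np.hstack([cv2.resize(rect(i,c,.036,*a,s),(390,390)) for i,c in((im,'side'),(it,'top'))]))
# knob line angle via bright pixels
for i,c in((im,'side'),(it,'top')):
    for tag,img in(('now',i),('start',cv2.cvtColor(cv2.imread(f'pics/{c}0.png'),cv2.COLOR_BGR2RGB))):
        r=rect(img,c,.036,.51,.555,.025,.07,8000).mean(2)
        H,W=r.shape;yy,xx=np.mgrid[:H,:W];m=((xx-W/2)**2+(yy-H/2)**2<(.02*8000)**2)
        w=np.where(m,np.clip(r-np.percentile(r[m],93),0,None),0)
        mx,my=(w*xx).sum()/w.sum(),(w*yy).sum()/w.sum()
        C=np.cov(np.c_[xx.ravel(),yy.ravel()].T,aweights=w.ravel());v=np.linalg.eigh(C)[1][:,1]
        yaw=np.arctan2(-v[0],-v[1]) # world: x=-row,y=-col
        yaw=(yaw+np.pi/2)%np.pi-np.pi/2
        print(c,tag,'bar yaw',yaw.round(3),'center',(.555-my/8000).round(4),(.07-mx/8000).round(4))
E
```

```text
18.975 0.009; 19.025 0.037; 19.075 -0.06; 19.125 -0.013; 19.175 0.028; 19.225 0.031; t 19.32 pos [0.3345 0.0486 0.197 ] jawyaw -0.782 tool y [ 0.002 -0.    -1.   ] q [-0.062 -0.053  2.028 -0.     1.165  0.72 ] F [-0.28  0.88 -0.46] M [0.029 0.019 0.005] w 0.0263
avg F [-0.42 -0.67  0.02] M [-0.029 -0.021  0.025] yaw -0.7821 ang 2.241
edge (np.float64(-18.3), np.float64(-14.08)) shift vs 15 0.35
side now bar yaw 0.806 center 0.5303 0.0474
side start bar yaw -0.272 center 0.5299 0.0492
top now bar yaw 0.783 center 0.5295 0.0461
top start bar yaw -0.245 center 0.5311 0.0467
```

View pics/s18.png

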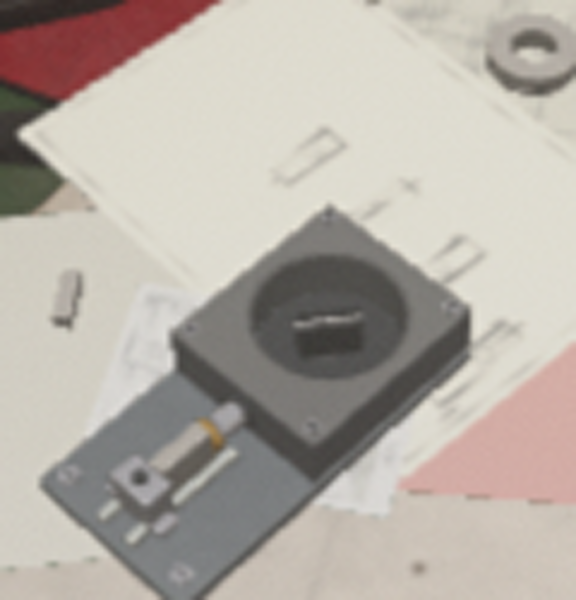

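View pics/k18.png

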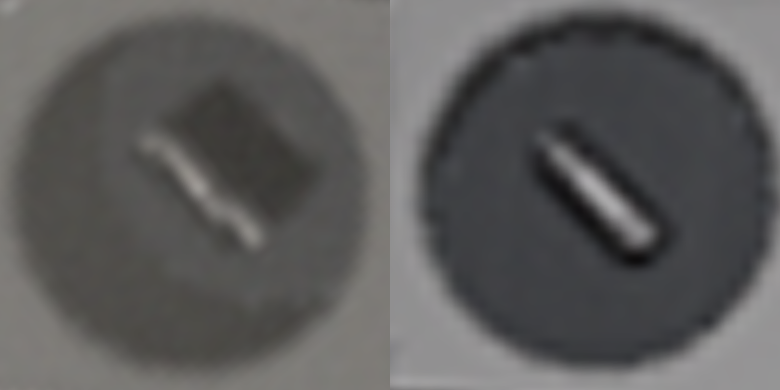

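```bash
python3 - <<'E'
from rig import *
print(sign_off())
E
```

```text
the job is handed in; nothing more can be done
None
```

The gauge block stands in the channel, clamped between the pad and the end stop at an estimated 10 N. I handed the job in at about 19.5 s of the 72 s.

**What I did:** I gripped the tall block and lowered it into the channel. It touched the floor at the height expected for a block between the rails, and I let go there. Then I gripped the knob and turned it clockwise in steps, let go, and backed the arm well clear to (0.33, 0.05, 0.20).

**What the last checks showed:**
- **Tightness:** In the side camera the block and pad stopped moving at a knob angle of about 1.90 rad, while the knob turned on to 2.24 rad. That is about 2 mm of spring travel, or roughly 10 N by the given spring rate.
- **Knob:** After release the bar stood at 0.78 to 0.81 rad in the two cameras. The gripper had left it at 0.79, so it neither slipped nor sprang back.
- **Block:** It stood upright against the stop in the last side picture.
- **Other objects:** The last pictures show no disturbance of the ring or the low block. I did not re-measure them or check the eraser again, but the gripper never worked near any of the three.

**What was uncertain or disagreed:**
- **Clamp force:** It was not measured directly. The wrist moment was too noisy to give a value and agreed only roughly.
- **Cameras:** The two disagreed by about 1.5 mm on where the channel lies in x. I settled this with relative views and by feeling for the floor.
- **Final pad check:** After release, one of two pad-motion figures read 0.35 mm instead of 0.09. The pad-edge position itself had not changed.

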